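# Put the medicine tray into day use and load the pill tins

### The job

Put the medicine tray into day use: draw the steel lock pin up out of its bore and park it in the open notch at the end of the same aluminium rail, hanging upright well inside it with its collar down on the rail. Then pull the upper tray right out to its stop by the knob, stand every ribbed pill tin upright on the tray's floor, and push the tray fully home again so that it is held shut. Leave the pin parked and do not disturb the other things on the shelf.

Things in the scene. Friction and masses are not known exactly. Their poses are not given: they have to be found in the camera images.
- unit: Two-tier unit of clear acrylic trays, fixed: 164 mm deep (x -79 to 85), 280 wide, 146 high. Origin on the shelf under its middle, z up, front towards its own -x; +y is to the left for someone in front facing it. Only the upper tray moves, sliding out along -x. An aluminium lock rail, 8 mm thick, lies on its top front edge at the right: y -90 to -200, x -116 to -60 mm, top face 148 mm up.
- bore (a point): Mouth of the round vertical bore in the lock rail, on the rail's top face; axes as the unit's. 13 mm across, right through the 8 mm rail. Below it an equal hole in a lug on the tray's face (18 to 26 mm below the rail's top) lines up when the tray is home, so that the pin locks the tray.
- notch (a point): Where the pin is to hang in the side notch: a point on the rail's top face on the notch's middle line, 64 mm from the bore along the unit's -y; axes as the unit's. The notch is a slot cut right through the rail, 15 mm wide (unit's x), from 16 mm inboard of this point to its open mouth at the rail's end, 24 mm outboard (-y). The shank goes in from above or through the mouth.
- pin: Loose steel lock pin, about 0.12 kg. Origin at the centre of its collar's underside, z up along the pin. Shank 10 mm across, 45 mm long below the collar; collar 28 mm across, 5 thick; above it a round ribbed grip 22 mm across, its top 47 mm above the origin. It starts in the bore, collar resting on the rail, and must rise 45 mm to come clear.
- tray (a joint): Slide of the upper tray along the unit's -x, in m: 0 is fully home, 0.120 is out at its stop. An over-centre spring under it holds it at both ends (about 3 N) and drives it to the nearer end when let go: about 6 N pulls or pushes it away from an end, past half-way it goes on by itself.
- tray_knob (a point): Middle of the tray's round aluminium knob, moving with the tray; axes as the unit's. The knob is 30 mm across and 24 mm long (along the unit's x), centred here, 32 mm in front of the tray's face, with 20 mm clear between face and knob around a 14 mm stem. It is midway across the front, 34 mm below the unit's top, 112 mm above the shelf.
- tray_floor (a point): A point on the upper tray's floor, 72 mm above the shelf, moving with the tray; axes as the unit's. The inside reaches from x -80 (front panel) to +67 and y -130 to +130 mm. Side and back walls 28 mm high, front panel 64, room below the top 68. With the tray out at its stop, the unit's top covers it only above x +41 mm; at y below -90 mm the rail covers it above x +4 mm.
- tin1: Ribbed aluminium pill tin, closed, 50 mm across and 60 mm tall, about 0.11 kg, standing on the shelf. Origin at the centre of its underside, z up. May be absent.
- tin2: Ribbed aluminium pill tin, closed, 50 mm across and 60 mm tall, about 0.11 kg, standing on the shelf. Origin at the centre of its underside, z up. May be absent.
- tin3: Ribbed aluminium pill tin, closed, 50 mm across and 60 mm tall, about 0.11 kg, standing on the shelf. Origin at the centre of its underside, z up. May be absent.
- tin4: Ribbed aluminium pill tin, closed, 50 mm across and 60 mm tall, about 0.11 kg, standing on the shelf. Origin at the centre of its underside, z up. May be absent.
- monitor: Bystander: compact grey blood-pressure monitor body, 95 x 125 x 54 mm, on the unit's top towards the back. Origin at the centre of its underside.
- eggcup: Bystander: white ceramic egg cup, 48 mm across, 62 mm tall, on the unit's top towards the back. Origin at the centre of its underside.
- organiser: Bystander: blue plastic seven-day pill organiser, 166 x 40 x 28 mm, long along its own x, lying on the shelf at the right. Origin at the centre of its underside.
- tumbler: Bystander: glass tumbler, 68 mm across, 95 mm tall, standing on the shelf at the left. Origin at the centre of its underside.
- case: Bystander: grey spectacle case, 160 x 62 x 40 mm, long along its own x, lying on the shelf at the back left. Origin at the centre of its underside.
- remote: Bystander: black remote control, 165 x 45 x 19 mm, long along its own x, lying on the shelf at the back right. Origin at the centre of its underside.
Mind the look-alikes: they are no part of the job. What is shaped like the tin2 but blue or pink is not meant. Leave any red look-alike of the tin1 alone.

How it is judged:
On the way, in this order (a step that is already met when the one before it is completed fails the run):
1. the lock pin hangs in the side notch, let go, with the tray still home (horizontal distance between pin and notch below 0.018 m and z of pin in the frame of notch between -0.003 and 0.004 m and angle between pin's own z axis and vertical below 0.15 rad and contact force between the fingers and pin below 0.3 N and value of joint tray below 0.006 m), for 0.2 s.
2. the tray is pulled out to its stop (value of joint tray above 0.112 m), for 0.2 s.
3. every pill tin stands upright on the tray's floor, let go, with the tray still out (x of tin1 in the frame of tray_floor between -0.075 and 0.062 m and y of tin1 in the frame of tray_floor between -0.122 and 0.122 m and z of tin1 in the frame of tray_floor between -0.004 and 0.006 m and angle between each of tin1, tin2, tin3, tin4's own z axis and vertical below 0.12 rad and x of tin2 in the frame of tray_floor between -0.075 and 0.062 m and y of tin2 in the frame of tray_floor between -0.122 and 0.122 m and z of tin2 in the frame of tray_floor between -0.004 and 0.006 m and x of tin3 in the frame of tray_floor between -0.075 and 0.062 m and y of tin3 in the frame of tray_floor between -0.122 and 0.122 m and z of tin3 in the frame of tray_floor between -0.004 and 0.006 m and x of tin4 in the frame of tray_floor between -0.075 and 0.062 m and y of tin4 in the frame of tray_floor between -0.122 and 0.122 m and z of tin4 in the frame of tray_floor between -0.004 and 0.006 m and contact force between the fingers and tin1 below 0.3 N and contact force between the fingers and tin2 below 0.3 N and contact force between the fingers and tin3 below 0.3 N and contact force between the fingers and tin4 below 0.3 N and value of joint tray above 0.06 m), for 0.2 s.
4. the tray is pushed home (value of joint tray below 0.005 m), for 0.2 s.
At the end, for the whole second after the job is handed in: The pin hangs at rest in the side notch (within 18 mm of its point, collar within 4 mm of the rail's top face, upright within 0.15 rad), the tray is home (within 5 mm) and every pill tin present stands upright (within 0.12 rad) and at rest on the tray's floor (horizontal distance between pin and notch below 0.018 m and z of pin in the frame of notch between -0.003 and 0.004 m and angle between pin's own z axis and vertical below 0.15 rad and value of joint tray below 0.005 m and linear speed of each of pin, tin1, tin2, tin3, tin4 below 0.02 m/s and x of tin1 in the frame of tray_floor between -0.075 and 0.062 m and y of tin1 in the frame of tray_floor between -0.122 and 0.122 m and z of tin1 in the frame of tray_floor between -0.004 and 0.006 m and angle between each of tin1, tin2, tin3, tin4's own z axis and vertical below 0.12 rad and x of tin2 in the frame of tray_floor between -0.075 and 0.062 m and y of tin2 in the frame of tray_floor between -0.122 and 0.122 m and z of tin2 in the frame of tray_floor between -0.004 and 0.006 m and x of tin3 in the frame of tray_floor between -0.075 and 0.062 m and y of tin3 in the frame of tray_floor between -0.122 and 0.122 m and z of tin3 in the frame of tray_floor between -0.004 and 0.006 m and x of tin4 in the frame of tray_floor between -0.075 and 0.062 m and y of tin4 in the frame of tray_floor between -0.122 and 0.122 m and z of tin4 in the frame of tray_floor between -0.004 and 0.006 m); the robot touches nothing.
It fails at once if the monitor or egg cup on the unit is pushed more than 30 mm or tipped over (distance of any of monitor, eggcup from where it was at the start of the episode above 0.03 m or angle between any of monitor, eggcup's own z axis and vertical above 0.5 rad).
It fails at once if the organiser, tumbler, spectacle case or remote is pushed more than 30 mm or tipped over (distance of any of organiser, tumbler, case, remote from where it was at the start of the episode above 0.03 m or angle between any of organiser, tumbler, case, remote's own z axis and vertical above 0.5 rad).
Of tin1, tin2, tin3, tin4 only 2 to 4 are there at a start; the rules pass over those that are not, and their reading is None.
At some moment in a run one of tin1, tin2, tin3, tin4 may be knocked a few centimetres aside while the robot is not near it.
It also fails if it takes over 210 s, if anything falls off the work surface, if the arm or the gripper's body presses on something with over 40 N, if the wrist force passes 120 N, or if a joint passes its speed limit or range.

### The arm

A 7-joint arm with a two-finger parallel gripper is mounted at the origin on the work surface. World frame = base frame: x ahead of the robot, y to its left, z up, the work surface at z = 0. Lengths are in m, angles in rad, forces in N, time in s.
With the tool pointing down it reaches from about 0.425 to 0.925 m from the base axis. Payload 6.8 kg.
Tool frame: the origin (TCP) lies at the very end of the fingers, on their centre line; the grasp point (between the pads) lies 19 mm behind it (bot.grip_depth is the distance from the TCP to the grasp point, in m); z points along the fingers, y is the direction in which the jaws open and shut (so a half turn about z gives the same grasp; the last joint's range is limited). The gripper opens to 85 mm and grips with 20 to 120 N. Pads are 22 mm wide; open, the fingers measure 114 mm over their backs; the gripper's body (76 mm by 85 mm) begins 54 mm behind the grasp point. The pads swing forward as they close: fully open they stand 13 mm farther back than shut.
Start: joints at [1.111, 0.477, 0.022, 1.555, -0.011, 1.109, -0.083], TCP at [0.233, -0.634, 0.231] pointing down, gripper open.
Joint ranges: [-2.96, 2.96], [-0.34, 2.1], [-1.41, 1.46], [0.24, 2.44], [-1.37, 4.51], [0.17, 1.92], [-2.96, 2.96]. Speed limits (rad/s): [2.39, 2.39, 3.14, 3.14, 3.14, 3.14, 3.14].

### API

Orientations are given as a unit quaternion [w, x, y, z].
In Python, from station import bot gives the robot as it stands.
- The arm moves only by the tool step_arm, never from a script. Its argument "increments" is a list of rows, each a list of 7 numbers: the shift along the world's x, y, z in m, then the turn, a rotation vector about the world's x, y, z in degrees, then the gripper command: -1 is fully open, 1 is shut, values between are in proportion. In form: [[dx, dy, dz, rx, ry, rz, fingers], ...]. A call has 1 to 10 rows; each row is the pose to reach, as a shift and turn from the pose commanded when the call began; what a row does not reach only later rows make up. A row lasts 1/12 s, in which the tool goes at most 41.7 mm and 7.16 degrees, less where a joint would pass 70% of its speed; a pose out of reach is approached as far as the arm can. A call with a gripper value outside its range is refused whole. The fingers move at their own pace and stop on an object; "force" is the grip in N (left out, the last holds). Time passes only in rows, so rows that repeat a pose let the fingers close. It gives the time, the measured TCP pose, the force and the opening at its end, in the units of the state.
- bot.get_obs(): the state, without advancing time (a new reading comes with each control period).
- bot.read_camera(name): name is "scene" or "side" or "wrist"; returns a dict with "color" (420x560x3 uint8, red, green, blue), "intrinsics" (3x3 intrinsics, pixels), "extrinsics" (4x4, takes a point from camera to world coordinates). Camera axes: x right, y up, looking along -z (the intrinsics and any distortion apply to the point x, -y, -z); pixel columns grow to the right and rows downward; lengths in m; the calibration is good to about 2 mm. A picture is of the moment at which its call begins. There is no depth.
- bot.hand_in(): hands the job in, once; it reports no verdict.
Trained networks look in the newest picture that a camera, given by its name, has taken for a name from the list of things; names that differ only in an ending like _2 or _b are one class to them, and where a whole thing is asked for, a point or a joint stands for the part that bears it (a point fixed in the world has none). Each returns a list of dicts, best first, with "conf" (0 to 1); they miss things now and then, are a little off and sometimes report something else, mostly with a low value. They report only what shows in the picture. A call takes as long as a camera call. They do not tell look-alikes from the thing itself.
- bot.recognise(thing, camera): "location" ([column, row] as shares, 0 to 1, of the picture: columns of its width, rows of its height, amid what is visible of it).
- bot.place_of(thing, camera): "location" ([column, row] as shares, 0 to 1, of the picture: columns of its width, rows of its height: a listed point, or the origin of a listed thing).
The state is a dict: "t": time; "q": joint angles; "joint_vel": joint speeds; "joint_torque": joint torques, N m; "eef_pos": TCP position; "tool_rot": TCP orientation; "contact_force": force on the tool from outside, world axes, zero at the start; "torque": the same for the moment, N m; "gripper_width": opening from 0.0 (shut) to 1.0 (fully open).
Only numpy, scipy, OpenCV 4.12 (cv2) and the standard library are available. Lean on these libraries where they do the work, as an engineer would, in place of code of your own. Each camera call takes 0.05 s, during which the arm holds its last target.

## Working session

There is one attempt and no reset: what is moved stays moved. The work goes in short steps, Python scripts to look and compute and a tool call to move; the robot and the scene stay as the last step left them, time stands still between calls to the robot, and variables do not carry over. Pictures are saved under pics/ and viewed, and the job is handed in when it is done.

Besides the shell and the picture viewer there is one more tool, called after "Call:" by a JSON object that holds its "method" and its "body", one argument or row to a line. step_arm: Moves the arm, as the interface text tells. Its arguments: {"type":"object","properties":{"increments":{"type":"array","items":{"type":"array","items":{"type":"number"}}},"force":{"type":"number"}},"required":["increments"]}

```bash
mkdir -p pics; ls; cat > h.py <<'E'
import numpy as np, cv2
from station import bot
def snap(cam,name=None):
    r=bot.read_camera(cam)
    if name: cv2.imwrite(f'pics/{name}.png',r['color'][:,:,::-1])
    return r
E
python3 - <<'E'
from h import *
o=bot.get_obs(); print(o)
for c in ['scene','side','wrist']:
    r=snap(c,c+'0'); print(c,r['intrinsics'],r['extrinsics'].round(4).tolist(),[k for k in r])
    for n in ['unit','bore','notch','pin','tray_knob','tray_floor','tin1','monitor','eggcup','organiser','tumbler','case','remote']:
        print(n,[( (np.array(d['location'])*[560,420]).round(1).tolist(),round(d['conf'],2)) for d in bot.place_of(n,c)])
E
```

```text
pics
{'t': 0.0, 'q': array([ 1.11094611,  0.47783128,  0.02233359,  1.55646522, -0.01153054,
        1.10929416, -0.08308896]), 'joint_vel': array([ 0.00118038,  0.00235128,  0.00095899, -0.00200896,  0.00103547,
       -0.00042724, -0.00041916]), 'joint_torque': array([ 3.73320800e-04, -5.96448433e+01,  1.60819743e+00, -2.81192154e+01,
        1.25901477e-02,  9.37007018e-03, -3.50385824e-05]), 'eef_pos': array([ 0.23235548, -0.63310725,  0.23029887]), 'tool_rot': array([-9.09504897e-04,  9.84571239e-01,  1.74981714e-01, -2.17636657e-04]), 'contact_force': array([-0.14328188,  0.33568925,  0.14848075]), 'torque': array([-0.01319662,  0.04313659,  0.02070166]), 'gripper_width': 1.0008554600322164}
scene [[440.27988009   0.         275.69463912]
 [  0.         440.27988009 211.04235991]
 [  0.           0.           1.        ]] [[-0.1475, -0.8106, 0.5668, 1.4329], [0.9891, -0.1217, 0.0833, 0.1368], [0.0014, 0.5729, 0.8196, 1.3388], [0.0, 0.0, 0.0, 1.0]] ['color', 'intrinsics', 'extrinsics']
unit [([267.3, 255.9], 0.65)]
bore [([236.0, 206.2], 0.73), ([385.0, 210.8], 0.37)]
notch [([2
[... 1436 characters left out ...]
[260.1, 174.6], 0.72), ([243.4, 238.4], 0.39)]
organiser [([386.0, 186.7], 0.62)]
tumbler [([186.7, 394.6], 0.96), ([338.2, 198.6], 0.66)]
case [([155.2, 315.6], 0.83), ([259.6, 176.5], 0.19), ([307.2, 184.1], 0.17)]
remote [([308.9, 183.4], 0.81), ([278.0, 222.9], 0.68)]
wrist [[300.29048361   0.         281.11667789]
 [  0.         300.29048361 207.94428551]
 [  0.           0.           1.        ]] [[0.3439, 0.891, 0.2964, 0.3094], [-0.939, 0.3264, 0.1083, -0.6058], [-0.0002, -0.3156, 0.9489, 0.3745], [0.0, 0.0, 0.0, 1.0]] ['color', 'intrinsics', 'extrinsics']
unit []
bore []
notch []
pin []
tray_knob []
tray_floor []
tin1 []
monitor []
eggcup []
organiser []
tumbler []
case []
remote []
```

View pics/scene0.png

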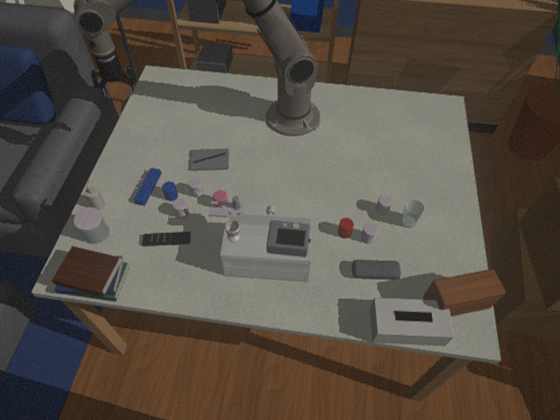

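View pics/side0.png

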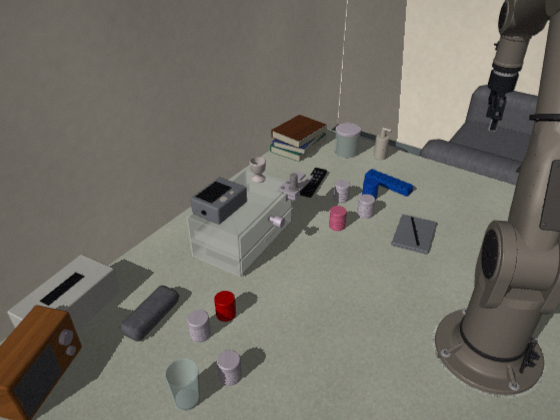

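View pics/wrist0.png

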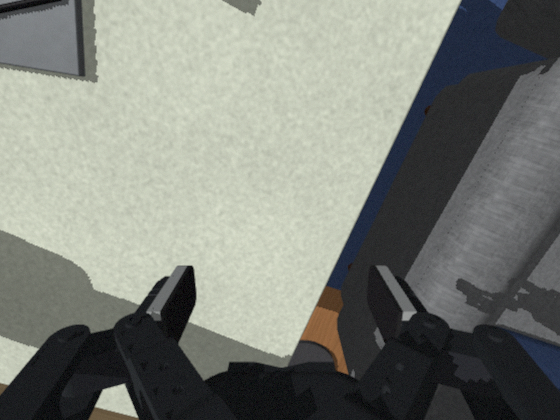

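```bash
cat >> h.py <<'E'
def ray(r,px):
    K,E=r['intrinsics'],r['extrinsics']
    d=np.array([(px[0]-K[0,2])/K[0,0],-(px[1]-K[1,2])/K[1,1],-1.0])
    d=E[:3,:3]@d; return E[:3,3],d/np.linalg.norm(d)
def at_z(r,px,z):
    o,d=ray(r,px); return o+d*(z-o[2])/d[2]
def tri(r1,p1,r2,p2):
    A=np.zeros((3,3));b=np.zeros(3);
    L=[ray(r1,p1),ray(r2,p2)]
    for o,d in L:
        P=np.eye(3)-np.outer(d,d);A+=P;b+=P@o
    x=np.linalg.solve(A,b)
    return x,[np.linalg.norm((np.eye(3)-np.outer(d,d))@(x-o)) for o,d in L]
def proj(r,X):
    K,E=r['intrinsics'],r['extrinsics']
    c=E[:3,:3].T@(np.asarray(X)-E[:3,3]); u=K@np.array([c[0],-c[1],-c[2]]); return u[:2]/u[2]
def crop(r,x0,y0,x1,y1,s,name):
    c=r['color'][y0:y1,x0:x1,::-1]
    cv2.imwrite(f'pics/{name}.png',cv2.resize(c,None,fx=s,fy=s,interpolation=cv2.INTER_CUBIC))
E
python3 - <<'E'
from h import *
a=snap('scene');b=snap('side')
crop(a,205,180,325,290,6,'sc1'); crop(b,180,145,340,275,5,'si1')
for n,p,q in [('unit',(267.3,255.9),(244.1,238.5)),('bore',(236,206.2),(292,188)),('notch',(218,206.5),(306.3,176.8)),('pin',(231.3,203.4),(291.6,191.6)),('knob',(268.6,212.1),(279.3,219.4)),('monitor',(288.3,243.4),(221.6,204.9)),('egg',(233.1,236.9),(260.1,174.6))]:
    x,e=tri(a,p,b,q);print(n,x.round(4),np.round(e,4))
for p in [(367.5,238.5),(182.3,215.6),(177.1,199.8),(198.0,195.5),(345.3,231.6),(380.3,208.9),(220.5,203.9)]: print('sc',at_z(a,p,0).round(3))
for p in [(363.6,212.6),(228,312.5),(201.9,333.1),(338.4,198.4),(335.9,223.5),(369.9,197.9),(226.2,375.7)]: print('si',at_z(b,p,0).round(3))
E
```

```text
unit [0.7012 0.001  0.0031] [0.0009 0.0009]
bore [ 0.6122 -0.1163  0.1506] [0.001 0.001]
notch [ 0.6131 -0.1826  0.1471] [0.007 0.007]
pin [ 0.6081 -0.1258  0.1432] [0.013 0.013]
knob [ 0.5895 -0.0135  0.111 ] [0.0029 0.0029]
monitor [0.7246 0.0686 0.1522] [0.0058 0.0058]
egg [ 0.7262 -0.1078  0.1537] [0.0072 0.0072]
sc [0.576 0.341 0.   ]
sc [ 0.578 -0.336  0.   ]
sc [ 0.511 -0.375  0.   ]
sc [ 0.48  -0.302  0.   ]
sc [0.559 0.261 0.   ]
sc [0.44  0.384 0.   ]
sc [ 0.506 -0.209  0.   ]
si [ 0.47  -0.315  0.   ]
si [0.562 0.249 0.   ]
si [0.572 0.335 0.   ]
si [ 0.573 -0.338 -0.   ]
si [ 0.515 -0.216  0.   ]
si [ 0.489 -0.399  0.   ]
si [0.45  0.393 0.   ]
```

View pics/sc1.png

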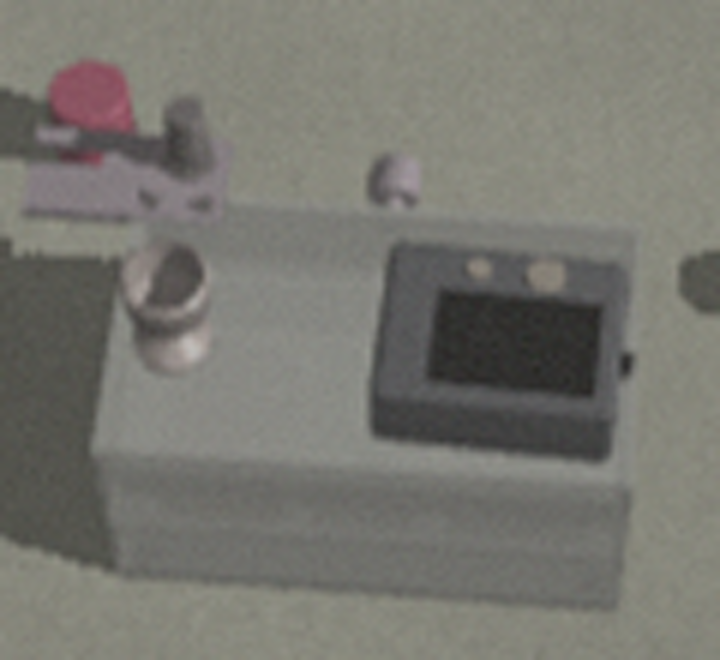

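View pics/si1.png

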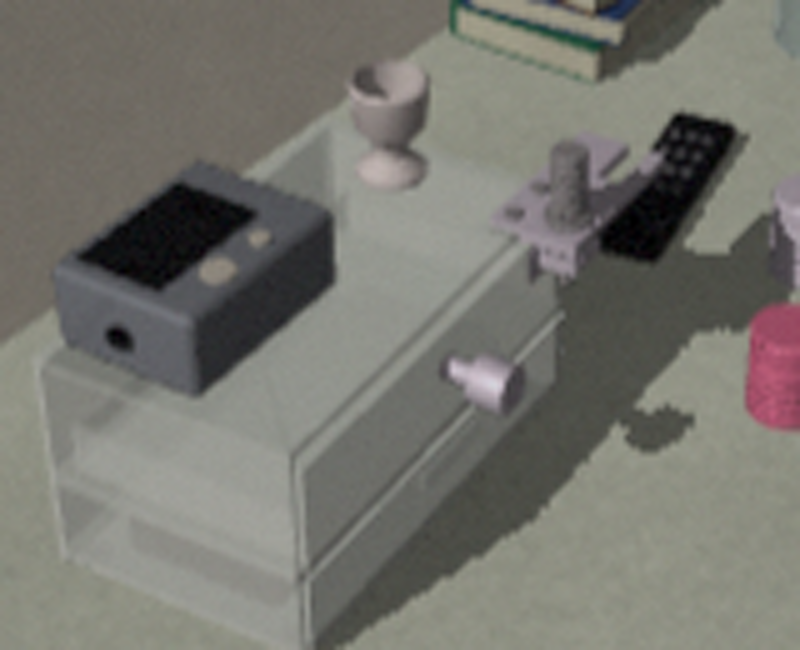

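```bash
python3 - <<'E'
from h import *
from scipy.optimize import least_squares
a=snap('scene');b=snap('side')
S=lambda x,y:(205+x/6-.4,180+y/6-.4)
T=lambda x,y:(180+x/5-.4,145+y/5-.4)
obs=[(a,S(634,228),(-.079,.140,.146)),(a,S(632,482),(.085,.140,.146)),(a,S(93,455),(.085,-.14,.146)),
(a,S(615,606),(.085,.14,0)),(a,S(120,572),(.085,-.14,0)),(b,T(40,360),(.085,.14,.146)),(b,T(293,455),(-.079,.14,.146)),
(b,T(62,555),(.085,.14,0)),(b,T(305,648),(-.079,.14,0)),(b,T(495,383),(-.111-.012,0,.112)),(a,S(395,168),(-.111,0,.115))]
def X(p,u): c,s=np.cos(p[2]),np.sin(p[2]); return np.array([p[0]+c*u[0]-s*u[1],p[1]+s*u[0]+c*u[1],u[2]])
f=lambda p:np.concatenate([proj(r,X(p,u))-np.array(px) for r,px,u in obs])
s=least_squares(f,[.7,0,0],loss='soft_l1')
p=s.x;print(p,np.degrees(p[2]));print(f(p).reshape(-1,2).round(1))
# bore estimates: unit frame from networks
for r,q,nm in [(a,(236,206.2),'bore'),(b,(292,188),'bore'),(a,(218,206.5),'notch'),(b,(306.3,176.8),'notch'),(a,S(187,100),'pintop195'),(b,T(570,147),'pintop195'),(a,S(190,170),'collar'),(b,T(570,222),'col')]:
    z=.195 if '195' in nm else .148
    w=at_z(r,q,z); d=w[:2]-p[:2]; c,sn=np.cos(p[2]),np.sin(p[2])
    print(nm,w.round(4),(c*d[0]+sn*d[1]).round(4),(-sn*d[0]+c*d[1]).round(4))
E
```

```text
[7.01086414e-01 3.22915099e-04 7.95140640e-02] 4.555820279402522
[[ 0.9 -1.4]
 [ 0.   0.4]
 [-0.8 -0.7]
 [ 0.   0.7]
 [-0.8  1.2]
 [-1.4 -0.6]
 [-0.1  0. ]
 [ 0.2  1.5]
 [ 0.3  3.3]
 [ 2.3  0.6]
 [-1.   3.6]]
bore [ 0.6096 -0.1177  0.148 ] -0.1006 -0.1104
bore [ 0.6144 -0.1184  0.148 ] -0.0958 -0.1114
notch [ 0.6197 -0.1766  0.148 ] -0.0952 -0.1699
notch [ 0.6118 -0.1912  0.148 ] -0.1042 -0.1838
pintop195 [ 0.6033 -0.1163  0.195 ] -0.1067 -0.1084
pintop195 [ 0.6113 -0.1204  0.195 ] -0.0991 -0.1132
collar [ 0.6164 -0.1154  0.148 ] -0.0936 -0.1086
col [ 0.6079 -0.1167  0.148 ] -0.1022 -0.1092
```

Call:
{"method": "step_arm", "body": {
  "increments": [
    [0.02,0.03,0.04,0,0,-3,-1],
    [0.05,0.06,0.07,0,0,-8,-1],
    [0.08,0.095,0.08,0,0,-12,-1],
    [0.1,0.13,0.08,0,0,-15.6,-1],
    [0.12,0.16,0.08,0,0,-15.6,-1],
    [0.14,0.19,0.08,0,0,-15.6,-1],
    [0.16,0.225,0.08,0,0,-15.6,-1],
    [0.18,0.26,0.08,0,0,-15.6,-1],
    [0.205,0.29,0.08,0,0,-15.6,-1],
    [0.225,0.325,0.08,0,0,-15.6,-1]
  ]
}}

```text
t: 3.13
eef_pos: [0.456, -0.3116, 0.3117]
tool_rot: [0.0, 0.999, 0.04, 0.0]
contact_force: [1.0, -0.3, 0.5]
gripper_width: 0.999
```

Call:
{"method": "step_arm", "body": {
  "increments": [
    [0.02,0.03,0,0,0,0,-1],
    [0.04,0.06,0,0,0,0,-1],
    [0.06,0.09,0,0,0,0,-1],
    [0.08,0.115,0,0,0,0,-1],
    [0.095,0.135,0,0,0,0,-1],
    [0.11,0.15,0,0,0,0,-1],
    [0.115,0.155,0,0,0,0,-1],
    [0.115,0.155,0,0,0,0,-1]
  ]
}}

```text
t: 3.8
eef_pos: [0.5708, -0.1564, 0.3111]
tool_rot: [-0.0, 0.999, 0.041, 0.0]
contact_force: [1.1, -0.2, 0.7]
gripper_width: 1.001
```

```bash
python3 - <<'E'
from h import *
w=snap('wrist','w1'); print(bot.get_obs()['eef_pos'],bot.get_obs()['tool_rot'],w['extrinsics'].round(4).tolist())
p=[.7011,.0003,.0795]
for n in ['bore','notch','pin','tray_knob']:
    for d in bot.place_of(n,'wrist'):
        q=np.array(d['location'])*[560,420]; print(n,q.round(1),round(d['conf'],2),at_z(w,q,.112 if n=='tray_knob' else .148).round(4))
E
```

```text
[ 0.56979331 -0.15831437  0.31113754] [ 1.26328243e-04  9.99194462e-01  4.01291025e-02 -2.56854632e-04] [[0.0821, 0.9457, 0.3145, 0.6523], [-0.9966, 0.0782, 0.0249, -0.1498], [-0.0011, -0.3155, 0.9489, 0.4543], [0.0, 0.0, 0.0, 1.0]]
bore [247.9 145.4] 0.71 [ 0.6141 -0.1191  0.148 ]
notch [311.4 149. ] 0.63 [ 0.6158 -0.1832  0.148 ]
pin [247.6 145.2] 0.96 [ 0.6143 -0.1188  0.148 ]
tray_knob [150.1 154.5] 0.67 [ 0.5903 -0.0054  0.112 ]
```

View pics/w1.png

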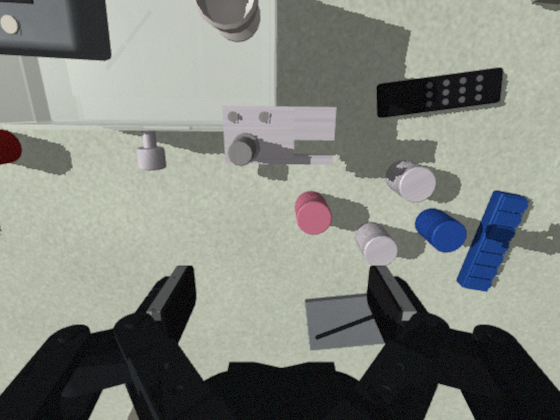

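```bash
python3 - <<'E'
from h import *
w=snap('wrist'); crop(w,210,90,350,180,5.5,'w1c')
E
```

```text
(no output)
```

View pics/w1c.png

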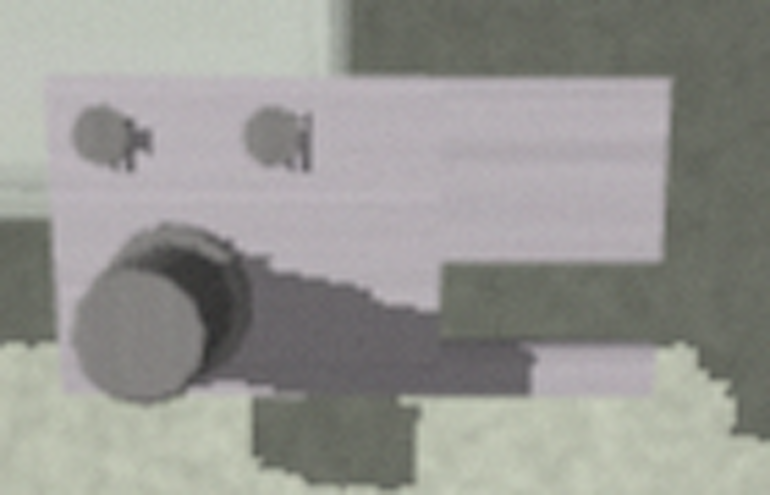

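```bash
python3 - <<'E'
from h import *
w=snap('wrist')
C=lambda x,y:(210+(x+.5)/5.5-.5,90+(y+.5)/5.5-.5)
P={k:at_z(w,C(*v),.148)[:2] for k,v in dict(bl=(45,76),br=(671,76),fl=(62,392),fr=(653,394),s1=(442,262),s2=(663,260),s3=(442,340),s4=(655,344)).items()}
for k in P: print(k,P[k].round(4))
for a,b in [('bl','br'),('fl','fr'),('s1','s2'),('s3','s4'),('fl','bl'),('fr','br')]:
    d=P[b]-P[a]; print(a,b,np.linalg.norm(d).round(4),np.degrees(np.arctan2(d[0],-d[1])).round(2) if a[1]=='l' or a[0]=='s' else np.degrees(np.arctan2(d[1],d[0])).round(2))
print('pintop',at_z(w,C(140,333),.195),'collartop',at_z(w,C(172,303),.153))
E
```

```text
bl [ 0.6502 -0.0924]
br [ 0.6585 -0.2019]
fl [ 0.5948 -0.0961]
fr [ 0.6028 -0.2057]
s1 [ 0.6237 -0.1646]
s2 [ 0.6271 -0.2045]
s3 [ 0.6097 -0.1658]
s4 [ 0.612  -0.2049]
bl br 0.1097 4.37
fl fr 0.1099 4.17
s1 s2 0.0401 4.88
s3 s4 0.0393 3.3
fl bl 0.0555 93.82
fr br 0.0559 3.98
pintop [ 0.61349755 -0.11692316  0.195     ] collartop [ 0.61327105 -0.1165815   0.153     ]
```

```bash
python3 - <<'E'
from h import *
for i in range(4):
    print(bot.get_obs()['eef_pos'],bot.get_obs()['contact_force']); snap('wrist')
E
```

```text
[ 0.56925917 -0.15948723  0.31143454] [0.39483405 1.5683016  0.36162569]
[ 0.56936782 -0.15920973  0.31144393] [-0.36907819  0.96370353  0.01541791]
[ 0.56952642 -0.15894531  0.31143071] [ 0.65475227 -0.05971965  0.90980704]
[ 0.56962347 -0.15868892  0.31140439] [ 0.36164637  0.67743348 -0.41934326]
```

Call:
{"method": "step_arm", "body": {
  "increments": [
    [0.02,0.02,-0.03,0,0,0,-1],
    [0.035,0.034,-0.055,0,0,0,-1],
    [0.043,0.042,-0.08,0,0,0,-1],
    [0.044,0.042,-0.095,0,0,0,-1],
    [0.044,0.042,-0.1,0,0,0,-1],
    [0.044,0.042,-0.1,0,0,0,-1],
    [0.044,0.042,-0.1,0,0,0,-1]
  ]
}}

```text
t: 4.93
eef_pos: [0.6141, -0.1169, 0.2121]
tool_rot: [0.0, 0.999, 0.039, 0.0]
contact_force: [-0.1, 0.5, 0.4]
gripper_width: 0.999
```

```bash
python3 - <<'E'
from h import *
w=snap('wrist','w2'); o=bot.get_obs();print(o['eef_pos'],o['tool_rot'])
for d in bot.place_of('pin','wrist'):
    q=np.array(d['location'])*[560,420]; print(q,d['conf'],at_z(w,q,.148).round(4))
print('tcp px',proj(w,o['eef_pos']),proj(w,o['eef_pos']-[0,0,.02]))
E
```

```text
[ 0.6144424  -0.11693142  0.21276245] [3.36840035e-04 9.99229710e-01 3.92288682e-02 9.84679233e-04]
[280.616 223.314] 0.8 [ 0.6149 -0.1165  0.148 ]
tcp px [281.24705001 268.18394291] [281.22879387 251.30621323]
```

View pics/w2.png

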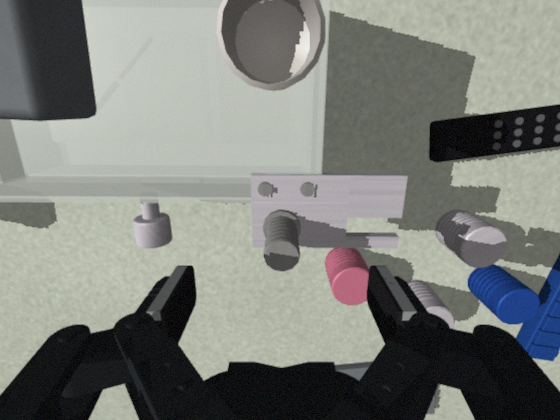

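Call:
{"method": "step_arm", "body": {
  "increments": [
    [0,0,-0.02,0,0,0,-1],
    [0,0,-0.04,0,0,0,-1],
    [0,0,-0.051,0,0,0,-1],
    [0,0,-0.051,0,0,0,0],
    [0,0,-0.051,0,0,0,1],
    [0,0,-0.051,0,0,0,1],
    [0,0,-0.051,0,0,0,1],
    [0,0,-0.051,0,0,0,1],
    [0,0,-0.051,0,0,0,1],
    [0,0,-0.051,0,0,0,1]
  ],
  "force": 50
}}

```text
t: 5.87
eef_pos: [0.6146, -0.1163, 0.1615]
tool_rot: [0.0, 0.999, 0.04, 0.001]
contact_force: [-1.6, -0.2, 5.8]
gripper_width: 0.241
```

```bash
python3 - <<'E'
from h import *
w=snap('wrist','w3'); o=bot.get_obs();print(o['eef_pos'],o['tool_rot'],o['gripper_width'],o['contact_force'])
E
```

```text
[ 0.61463524 -0.11623814  0.16149445] [1.91136676e-04 9.99211155e-01 3.97015245e-02 9.05678836e-04] 0.24042070255956893 [-1.26839096 -1.03792806  5.75586281]
```

View pics/w3.png

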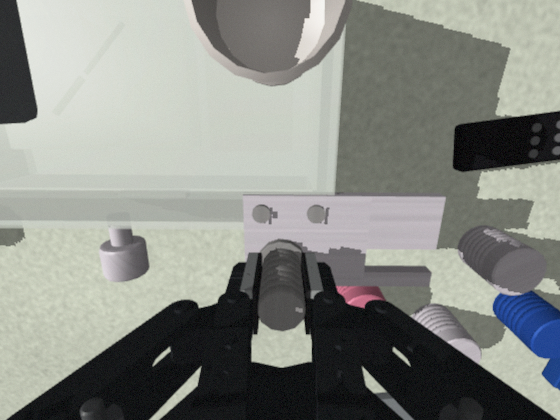

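Call:
{"method": "step_arm", "body": {
  "increments": [
    [0,0,0.008,0,0,0,1],
    [0,0,0.018,0,0,0,1],
    [0,0,0.03,0,0,0,1],
    [0,0,0.042,0,0,0,1],
    [0,0,0.052,0,0,0,1],
    [0,0,0.057,0,0,0,1],
    [0,0,0.057,0,0,0,1]
  ]
}}

```text
t: 6.5
eef_pos: [0.6148, -0.1162, 0.2193]
tool_rot: [0.0, 0.999, 0.04, 0.001]
contact_force: [-0.1, -0.5, -1.5]
gripper_width: 0.242
```

Call:
{"method": "step_arm", "body": {
  "increments": [
    [0.0015,-0.02,0,0,0,0,1],
    [0.003,-0.04,0,0,0,0,1],
    [0.0045,-0.058,0,0,0,0,1],
    [0.005,-0.064,0,0,0,0,1],
    [0.005,-0.064,0,0,0,0,1],
    [0.005,-0.064,0,0,0,0,1]
  ]
}}

```text
t: 7.0
eef_pos: [0.6187, -0.1793, 0.2168]
tool_rot: [-0.001, 0.999, 0.04, -0.0]
contact_force: [-0.2, 0.9, -1.5]
gripper_width: 0.241
```

```bash
python3 - <<'E'
from h import *
w=snap('wrist','w4'); o=bot.get_obs();print(o['eef_pos'],o['tool_rot'],o['gripper_width'],o['contact_force'])
crop(w,180,150,400,340,3.6,'w4c')
b=snap('side');crop(b,250,130,340,230,6,'s4c')
E
```

```text
[ 0.61886898 -0.17842685  0.216965  ] [-6.47473434e-04  9.99182195e-01  4.04285124e-02 -2.39704762e-04] 0.24625157653020968 [-0.10236823  1.08257827 -1.11675459]
```

View pics/w4c.png

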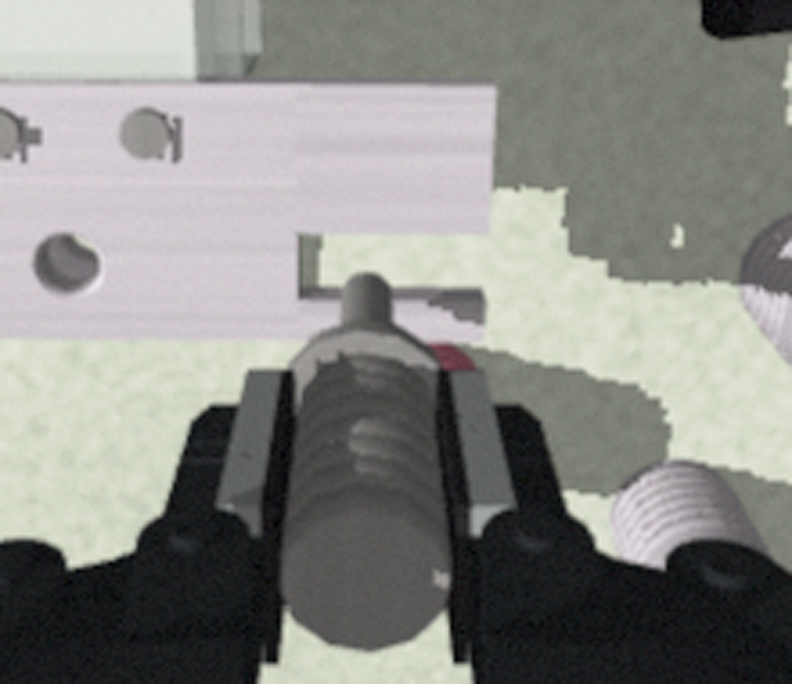

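View pics/s4c.png

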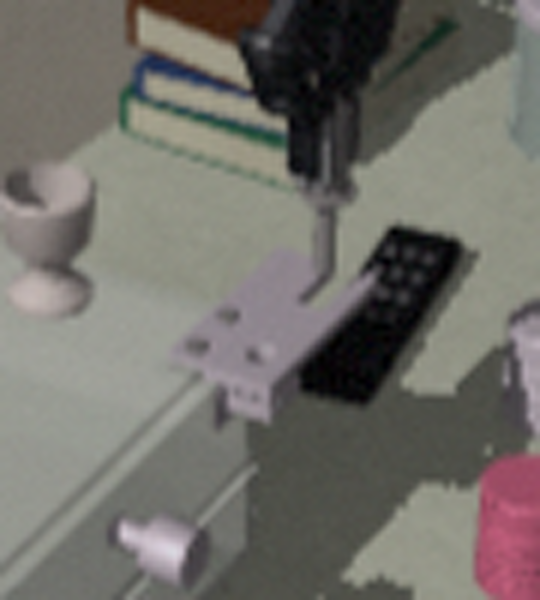

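```bash
python3 - <<'E'
from h import *
w=snap('wrist'); o=bot.get_obs();print(o['eef_pos'])
C=lambda x,y:(180+(x+.5)/3.6-.5,150+(y+.5)/3.6-.5)
for n,c,z in [('s_up_in',(300,234),.148),('s_up_out',(489,234),.148),('s_lo_in',(300,292),.148),('s_lo_out',(484,290),.148),('tip far edge',(367,272),.158),('tipL',(342,285),.158),('tipR',(392,285),.158),('bore',(68,262),.148),('collar far',(366,322),.203)]:
    print(n,at_z(w,C(*c),z).round(4))
E
```

```text
[ 0.61906487 -0.17816145  0.2172424 ]
s_up_in [ 0.6237 -0.164   0.148 ]
s_up_out [ 0.6269 -0.2032  0.148 ]
s_lo_in [ 0.6106 -0.1648  0.148 ]
s_lo_out [ 0.6143 -0.2036  0.148 ]
tip far edge [ 0.6203 -0.1783  0.158 ]
tipL [ 0.6171 -0.1735  0.158 ]
tipR [ 0.6179 -0.1835  0.158 ]
bore [ 0.6135 -0.1157  0.148 ]
collar far [ 0.6297 -0.1773  0.203 ]
```

Call:
{"method": "step_arm", "body": {
  "increments": [
    [0.002,-0.002,0,0,0,0,1],
    [0.002,-0.002,0,0,0,0,1],
    [0.002,-0.002,-0.005,0,0,0,1],
    [0.002,-0.002,-0.01,0,0,0,1],
    [0.002,-0.002,-0.014,0,0,0,1],
    [0.002,-0.002,-0.014,0,0,0,1],
    [0.002,-0.002,-0.014,0,0,0,1]
  ]
}}

```text
t: 7.73
eef_pos: [0.6206, -0.1821, 0.2027]
tool_rot: [-0.0, 0.999, 0.04, -0.001]
contact_force: [1.2, 0.1, -1.2]
gripper_width: 0.24
```

```bash
python3 - <<'E'
from h import *
w=snap('wrist','w5'); o=bot.get_obs();print(o['eef_pos'],o['tool_rot'],o['gripper_width'],o['contact_force'])
crop(w,180,150,400,340,3.6,'w5c')
b=snap('side');crop(b,250,130,340,230,6,'s5c')
E
```

```text
[ 0.62081805 -0.18212355  0.20307013] [-4.77382099e-05  9.99209099e-01  3.97635657e-02 -1.83297103e-04] 0.24283820629612599 [-0.17024603 -0.10658016 -0.89148089]
```

View pics/w5c.png

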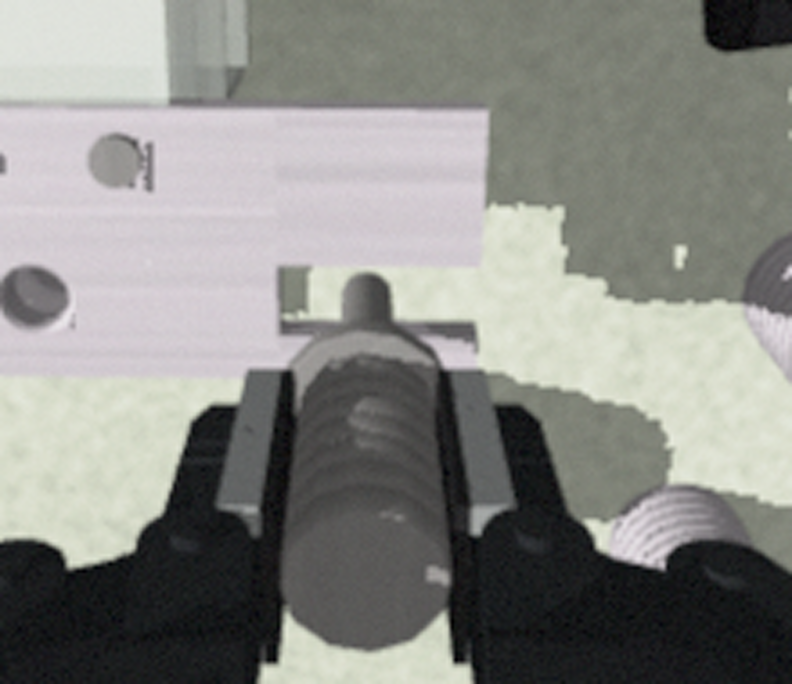

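View pics/s5c.png

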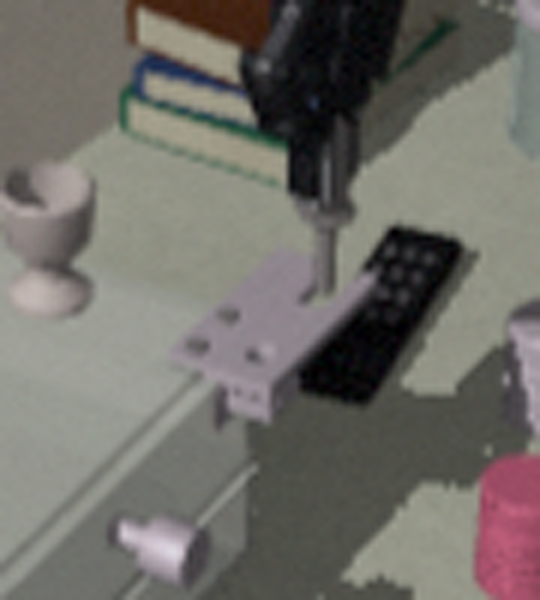

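Call:
{"method": "step_arm", "body": {
  "increments": [
    [0,0,-0.008,0,0,0,1],
    [0,0,-0.016,0,0,0,1],
    [0,0,-0.024,0,0,0,1],
    [0,0,-0.032,0,0,0,1],
    [0,0,-0.037,0,0,0,1],
    [0,0,-0.04,0,0,0,1],
    [0,0,-0.04,0,0,0,1]
  ]
}}

```text
t: 8.42
eef_pos: [0.6205, -0.1821, 0.1623]
tool_rot: [-0.0, 0.999, 0.04, -0.001]
contact_force: [0.3, -0.3, -1.3]
gripper_width: 0.242
```

```bash
python3 - <<'E'
from h import *
w=snap('wrist','w6'); o=bot.get_obs();print(o['eef_pos'],o['tool_rot'],o['gripper_width'],o['contact_force'])
b=snap('side');crop(b,250,130,340,230,6,'s6c')
E
```

```text
[ 0.62083307 -0.18211262  0.16294309] [-8.56419326e-05  9.99209399e-01  3.97556891e-02 -2.32872785e-04] 0.244237938756937 [-3.76244116e-01 -5.31491368e-04 -1.08241255e+00]
```

View pics/s6c.png

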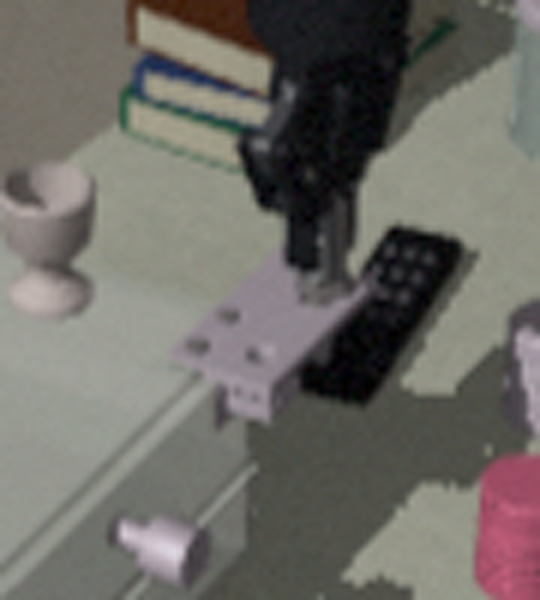

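Call:
{"method": "step_arm", "body": {
  "increments": [
    [0,0,-0.001,0,0,0,1],
    [0,0,-0.001,0,0,0,0.3],
    [0,0,-0.001,0,0,0,-0.2],
    [0,0,-0.001,0,0,0,-0.6],
    [0,0,-0.001,0,0,0,-1],
    [0,0,-0.001,0,0,0,-1],
    [0,0,0.02,0,0,0,-1],
    [0,0,0.05,0,0,0,-1],
    [0,0,0.08,0,0,0,-1],
    [0,0,0.08,0,0,0,-1]
  ]
}}

```text
t: 9.35
eef_pos: [0.6243, -0.1827, 0.2502]
tool_rot: [0.001, 0.999, 0.04, 0.005]
contact_force: [0.9, -0.3, 0.7]
gripper_width: 0.998
```

```bash
python3 - <<'E'
from h import *
w=snap('wrist','w7'); o=bot.get_obs();print(o['eef_pos'],o['gripper_width'],o['contact_force'])
b=snap('side');crop(b,250,130,340,230,6,'s7c')
for n in ['bore','notch','pin','tray_knob']:
    for d in bot.place_of(n,'wrist'):
        q=np.array(d['location'])*[560,420]; print(n,q.round(1),round(d['conf'],2),at_z(w,q,.112 if n=='tray_knob' else .148).round(4))
E
```

```text
[ 0.62316988 -0.18253995  0.24738848] 0.9985163979983857 [-0.15115957 -0.03469707 -0.12521766]
bore [206.8 217.5] 0.9 [ 0.6118 -0.1192  0.148 ]
bore [392.3 224. ] 0.49 [ 0.6183 -0.2813  0.148 ]
notch [280.  219.9] 0.86 [ 0.6145 -0.1828  0.148 ]
pin [281.2 213.8] 0.91 [ 0.6202 -0.1834  0.148 ]
tray_knob [101.6 219.5] 0.83 [ 0.588  -0.0063  0.112 ]
```

View pics/s7c.png

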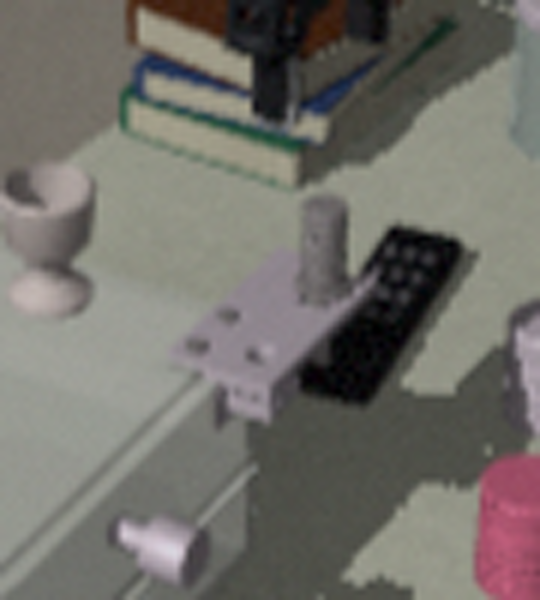

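View pics/w7.png

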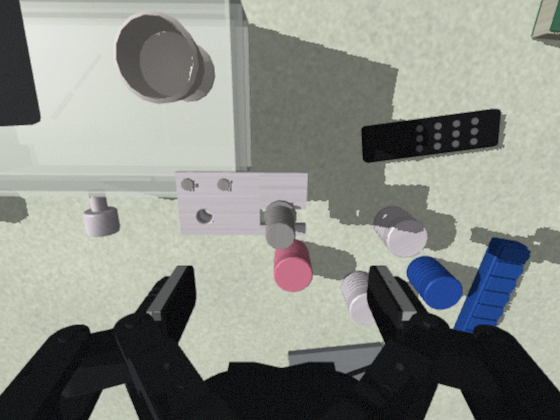

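Call:
{"method": "step_arm", "body": {
  "increments": [
    [-0.005,0.035,0,0,0,0,-1],
    [-0.015,0.07,0,0,0,0,-1],
    [-0.025,0.105,0,0,0,0,-1],
    [-0.031,0.14,-0.01,0,0,0,-1],
    [-0.032,0.17,-0.03,0,0,0,-1],
    [-0.032,0.176,-0.06,0,0,0,-1],
    [-0.032,0.176,-0.08,0,0,0,-1],
    [-0.032,0.176,-0.08,0,0,0,-1]
  ]
}}

```text
t: 10.32
eef_pos: [0.5851, -0.0053, 0.1581]
tool_rot: [-0.0, 0.999, 0.041, -0.005]
contact_force: [-0.2, -1.1, 0.1]
gripper_width: 1.0
```

```bash
python3 - <<'E'
from h import *
w=snap('wrist','w8'); o=bot.get_obs();print(o['eef_pos'],o['gripper_width'],o['contact_force'])
for n in ['tray_knob']:
    for d in bot.place_of(n,'wrist'):
        q=np.array(d['location'])*[560,420]; print(n,q.round(1),round(d['conf'],2),at_z(w,q,.112 if n=='tray_knob' else .148).round(4))
E
```

```text
[ 0.58667166 -0.00620873  0.16053944] 0.9991215511744621 [-0.19570698  0.23349968 -0.56065106]
tray_knob [282.6 231.1] 0.95 [ 0.5869 -0.0062  0.112 ]
```

View pics/w8.png

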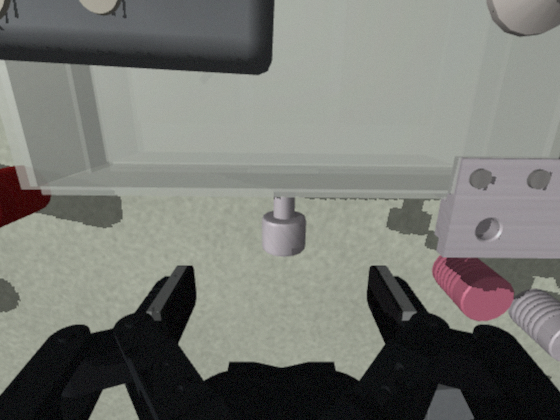

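Call:
{"method": "step_arm", "body": {
  "increments": [
    [0.003,0,-0.03,0,0,0,-1],
    [0.003,0,-0.055,0,0,0,-1],
    [0.003,0,-0.067,0,0,0,-1],
    [0.003,0,-0.067,0,0,0,0],
    [0.003,0,-0.067,0,0,0,1],
    [0.003,0,-0.067,0,0,0,1],
    [0.003,0,-0.067,0,0,0,1],
    [0.003,0,-0.067,0,0,0,1],
    [0.003,0,-0.067,0,0,0,1],
    [0.003,0,-0.067,0,0,0,1]
  ],
  "force": 60
}}

```text
t: 11.25
eef_pos: [0.5931, -0.0062, 0.0982]
tool_rot: [0.0, 0.999, 0.04, 0.001]
contact_force: [-1.4, -0.4, 5.5]
gripper_width: 0.328
```

```bash
python3 - <<'E'
from h import *
w=snap('wrist','w9'); o=bot.get_obs();print(o['eef_pos'],o['gripper_width'],o['contact_force'])
E
```

```text
[ 0.59304129 -0.00623922  0.09822031] 0.32426733202808655 [-1.77646231 -0.32198216  6.57529893]
```

View pics/w9.png

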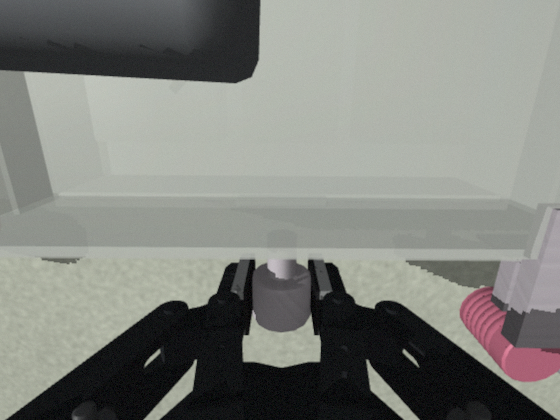

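Call:
{"method": "step_arm", "body": {
  "increments": [
    [-0.012,-0.001,0,0,0,0,1],
    [-0.025,-0.002,0,0,0,0,1],
    [-0.038,-0.003,0,0,0,0,1],
    [-0.051,-0.004,0,0,0,0,1],
    [-0.064,-0.005,0,0,0,0,1],
    [-0.077,-0.006,0,0,0,0,1],
    [-0.09,-0.007,0,0,0,0,1],
    [-0.102,-0.0075,0,0,0,0,1],
    [-0.113,-0.0085,0,0,0,0,1],
    [-0.12,-0.009,0,0,0,0,1]
  ]
}}

```text
t: 12.13
eef_pos: [0.4732, -0.0148, 0.0983]
tool_rot: [-0.0, 0.999, 0.04, 0.003]
contact_force: [24.7, 0.4, -16.1]
gripper_width: 0.324
```

```bash
python3 - <<'E'
from h import *
o=bot.get_obs();print(o['eef_pos'],o['gripper_width'],o['contact_force'])
w=snap('wrist','w10');b=snap('side','s10');a=snap('scene','sc10')
for n in ['tin1']:
  for r,c in ((a,'scene'),(b,'side')):
    for d in bot.place_of(n,c):
        q=np.array(d['location'])*[560,420]; print(c,q.round(1),round(d['conf'],2),at_z(r,q,0).round(4))
E
```

```text
[ 0.4731974  -0.01479868  0.09831991] 0.3241136064462984 [ 24.69432421   0.3688803  -16.05096311]
scene [173.6 197.2] 0.81 [ 0.5012 -0.3916  0.    ]
scene [382.4 209. ] 0.79 [0.4389 0.3923 0.    ]
scene [365.2 241. ] 0.75 [0.5881 0.3333 0.    ]
scene [184.2 214.2] 0.67 [ 0.5713 -0.3312  0.    ]
scene [197.  191.9] 0.64 [ 0.4634 -0.3101  0.    ]
scene [346.7 232.4] 0.63 [ 0.5617  0.2665 -0.    ]
scene [221.  205.3] 0.49 [ 0.5116 -0.2057  0.    ]
side [364.6 212.8] 0.9 [ 0.4668 -0.3153  0.    ]
side [338.1 199.9] 0.88 [ 0.5698 -0.3299  0.    ]
side [200.5 335.7] 0.84 [0.5701 0.3424 0.    ]
side [222.2 313. ] 0.72 [0.5727 0.2587 0.    ]
side [227.  374.1] 0.66 [0.4511 0.3892 0.    ]
side [335.6 224.2] 0.58 [ 0.514  -0.2129  0.    ]
side [371.1 196.4] 0.52 [ 0.4896 -0.4089  0.    ]
```

View pics/s10.png

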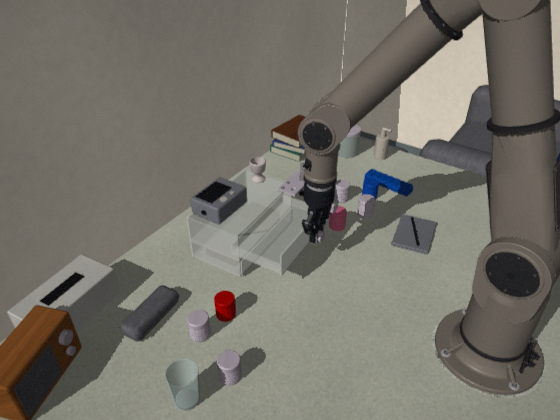

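View pics/w10.png

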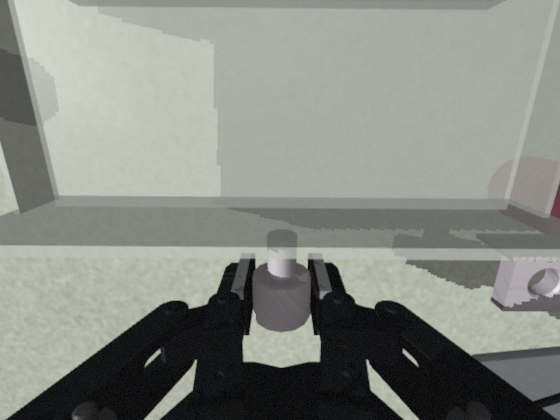

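Call:
{"method": "step_arm", "body": {
  "increments": [
    [0.002,0,0,0,0,0,1],
    [0.002,0,0,0,0,0,0],
    [0.002,0,0,0,0,0,-1],
    [0.002,0,0,0,0,0,-1],
    [0.002,0,0,0,0,0,-1],
    [0.002,0,0,0,0,0,-1],
    [0.002,0,0.03,0,0,0,-1],
    [0.002,0,0.07,0,0,0,-1],
    [0.002,0,0.11,0,0,0,-1],
    [0.002,0,0.14,0,0,0,-1]
  ]
}}

```text
t: 13.22
eef_pos: [0.4744, -0.015, 0.2392]
tool_rot: [-0.0, 0.999, 0.04, 0.001]
contact_force: [1.5, 0.2, 0.7]
gripper_width: 0.998
```

Call:
{"method": "step_arm", "body": {
  "increments": [
    [0.005,-0.035,0.01,0,0,0,-1],
    [0.01,-0.07,0.01,0,0,0,-1],
    [0.02,-0.105,0.01,0,0,0,-1],
    [0.03,-0.14,0.01,0,0,0,-1],
    [0.04,-0.175,0.01,0,0,0,-1],
    [0.05,-0.21,0.01,0,0,0,-1],
    [0.06,-0.245,0.01,0,0,0,-1],
    [0.065,-0.275,0,0,0,0,-1],
    [0.07,-0.29,-0.02,0,0,0,-1],
    [0.07,-0.29,-0.04,0,0,0,-1]
  ]
}}

```text
t: 14.05
eef_pos: [0.5439, -0.3107, 0.1958]
tool_rot: [0.002, 0.999, 0.037, 0.001]
contact_force: [-0.2, -0.6, 0.1]
gripper_width: 1.002
```

```bash
cat >> h.py <<'E'
def look(name,things=('tin1',),z=0):
    w=snap('wrist',name); o=bot.get_obs();print(o['t'],o['eef_pos'].round(4),'yaw',np.degrees(2*np.arctan2(o['tool_rot'][2],o['tool_rot'][1])).round(1),'q7',o['q'][6].round(2),'w',round(o['gripper_width'],2),o['contact_force'].round(1))
    for n in things:
        for d in bot.place_of(n,'wrist'):
            q=np.array(d['location'])*[560,420]; print(n,q.round(1),round(d['conf'],2),at_z(w,q,z).round(4))
    return w
E
python3 - <<'E'
from h import *
look('w11')
E
```

```text
14.1 [ 0.5413 -0.3069  0.1908] yaw 4.3 q7 -1.13 w 1.0 [-1.9  2.1 -3.6]
tin1 [278.  244.1] 0.88 [ 0.4659 -0.3131  0.    ]
tin1 [358.5 223.4] 0.84 [ 0.5003 -0.4084  0.    ]
tin1 [310.6 163.6] 0.8 [ 0.5685 -0.343   0.    ]
tin1 [191.9 203.1] 0.55 [ 0.5117 -0.2079  0.    ]
```

View pics/w11.png

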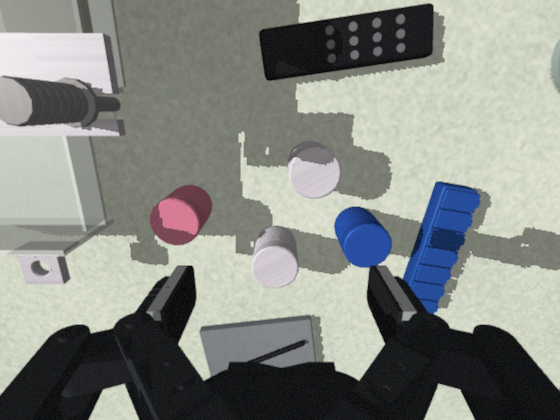

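```bash
python3 - <<'E'
from h import *
w=look('w12',())
crop(w,230,130,400,290,4.5,'w12c')
for q in [(315,169),(275,263),(368,246),(184,220)]: print(at_z(w,q,.06).round(4))
E
```

```text
14.2 [ 0.5427 -0.3045  0.1945] yaw 4.6 q7 -1.13 w 1.0 [-0.7  0.9 -0.3]
[ 0.5711 -0.3337  0.06  ]
[ 0.4703 -0.3037  0.06  ]
[ 0.4971 -0.396   0.06  ]
[ 0.5107 -0.2113  0.06  ]
```

View pics/w12c.png

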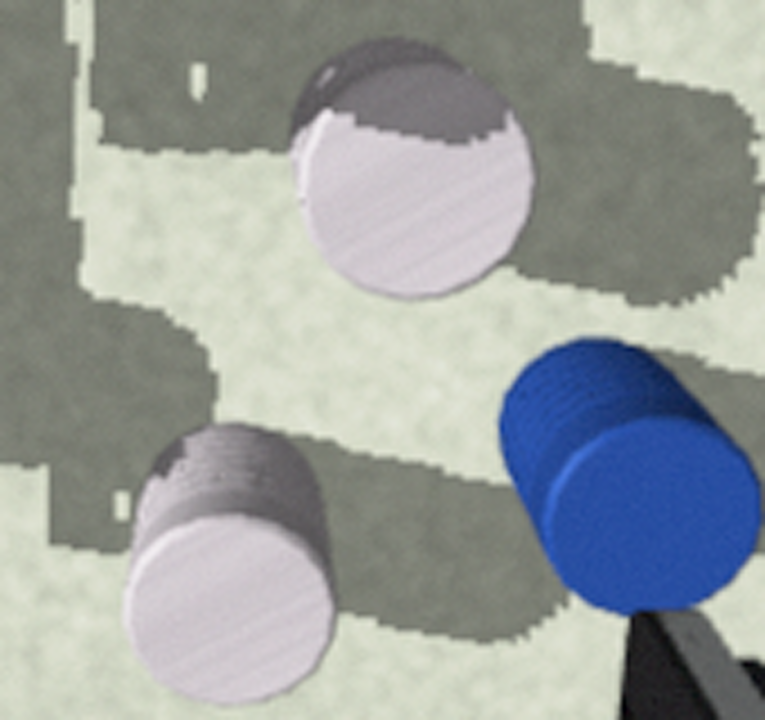

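Call:
{"method": "step_arm", "body": {
  "increments": [
    [0.012,-0.016,-0.02,0,0,0,-1],
    [0.024,-0.033,-0.045,0,0,0,-1],
    [0.026,-0.036,-0.07,0,0,0,-1],
    [0.026,-0.036,-0.08,0,0,0,-1],
    [0.026,-0.036,-0.08,0,0,0,-1],
    [0.026,-0.036,-0.08,0,0,0,-1]
  ]
}}

```text
t: 14.7
eef_pos: [0.5703, -0.34, 0.1174]
tool_rot: [-0.0, 0.999, 0.04, 0.0]
contact_force: [0.6, 0.5, -0.0]
gripper_width: 0.999
```

```bash
python3 - <<'E'
from h import *
w=look('w13')
E
```

```text
14.75 [ 0.5709 -0.3404  0.1182] yaw 4.6 q7 -1.1 w 1.0 [-0.2  0.2  0.2]
tin1 [136.9 252.7] 0.95 [ 0.5091 -0.2056  0.    ]
tin1 [343.3 276.2] 0.95 [ 0.4995 -0.4073  0.    ]
tin1 [243.9 296.7] 0.88 [ 0.4679 -0.3103  0.    ]
tin1 [284.4 203.9] 0.71 [ 0.5696 -0.343   0.    ]
```

View pics/w13.png

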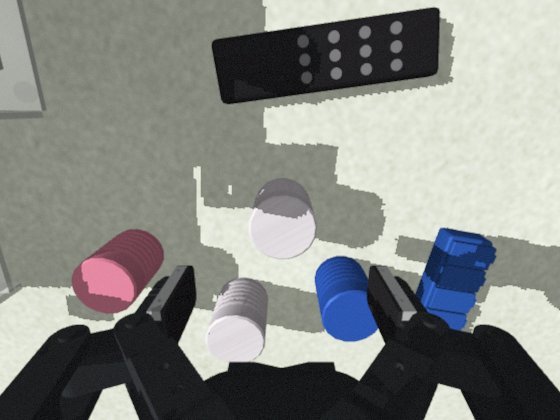

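Call:
{"method": "step_arm", "body": {
  "increments": [
    [0,-0.001,-0.03,0,0,0,-1],
    [0,-0.001,-0.06,0,0,0,-1],
    [0,-0.001,-0.085,0,0,0,-1],
    [0,-0.001,-0.09,0,0,0,-1],
    [0,-0.001,-0.09,0,0,0,0],
    [0,-0.001,-0.09,0,0,0,1],
    [0,-0.001,-0.09,0,0,0,1],
    [0,-0.001,-0.09,0,0,0,1],
    [0,-0.001,-0.09,0,0,0,1],
    [0,-0.001,-0.09,0,0,0,1]
  ],
  "force": 40
}}

```text
t: 15.63
eef_pos: [0.5718, -0.3429, 0.0291]
tool_rot: [0.001, 0.999, 0.04, 0.002]
contact_force: [0.2, 1.1, 7.4]
gripper_width: 0.572
```

```bash
python3 - <<'E'
from h import *
w=look('w14',())
E
```

```text
15.6833 [ 0.5718 -0.3429  0.0291] yaw 4.5 q7 -1.12 w 0.57 [-0.3  1.1  7.4]
```

View pics/w14.png

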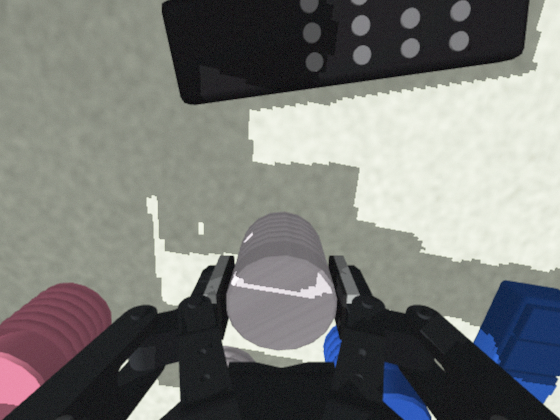

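Call:
{"method": "step_arm", "body": {
  "increments": [
    [0,0,0.02,0,0,0,1],
    [0,0,0.05,0,0,0,1],
    [0,0.005,0.09,0,0,0,1],
    [0,0.015,0.13,0,0,0,1],
    [0,0.03,0.17,0,0,0,1],
    [0,0.055,0.2,0,0,0,1],
    [0,0.085,0.22,0,0,0,1],
    [0,0.12,0.225,0,0,0,1],
    [0,0.155,0.225,0,0,0,1],
    [0,0.19,0.225,0,0,0,1]
  ]
}}

```text
t: 16.52
eef_pos: [0.5701, -0.1509, 0.2535]
tool_rot: [0.001, 0.999, 0.039, 0.002]
contact_force: [0.9, 0.5, -2.0]
gripper_width: 0.573
```

Call:
{"method": "step_arm", "body": {
  "increments": [
    [0.004,0.03,0,0,0,0,1],
    [0.01,0.06,0,0,0,0,1],
    [0.014,0.09,0,0,0,0,1],
    [0.018,0.11,0,0,0,0,1],
    [0.019,0.119,0,0,0,0,1],
    [0.019,0.119,0,0,0,0,1],
    [0.019,0.119,-0.02,0,0,0,1],
    [0.019,0.119,-0.05,0,0,0,1],
    [0.019,0.119,-0.05,0,0,0,1]
  ]
}}

```text
t: 17.27
eef_pos: [0.5854, -0.036, 0.1967]
tool_rot: [0.001, 0.999, 0.038, -0.004]
contact_force: [-2.4, 0.0, -2.4]
gripper_width: 0.575
```

```bash
python3 - <<'E'
from h import *
w=look('w15',())
b=snap('side');crop(b,180,145,340,275,5,'s15c')
a=snap('scene');crop(a,205,160,325,290,5,'a15c')
E
```

```text
17.3167 [ 0.5864 -0.0357  0.199 ] yaw 4.4 q7 -1.63 w 0.58 [ 0.   0.2 -1.3]
```

View pics/w15.png

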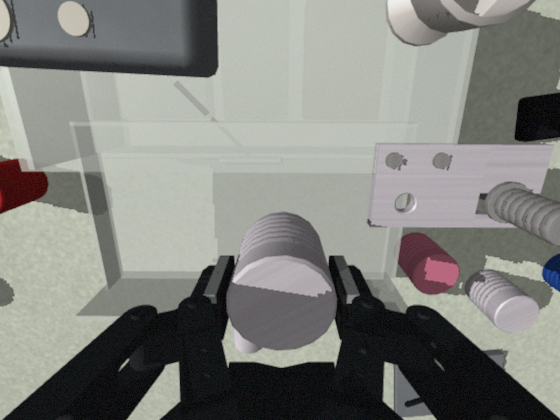

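View pics/s15c.png

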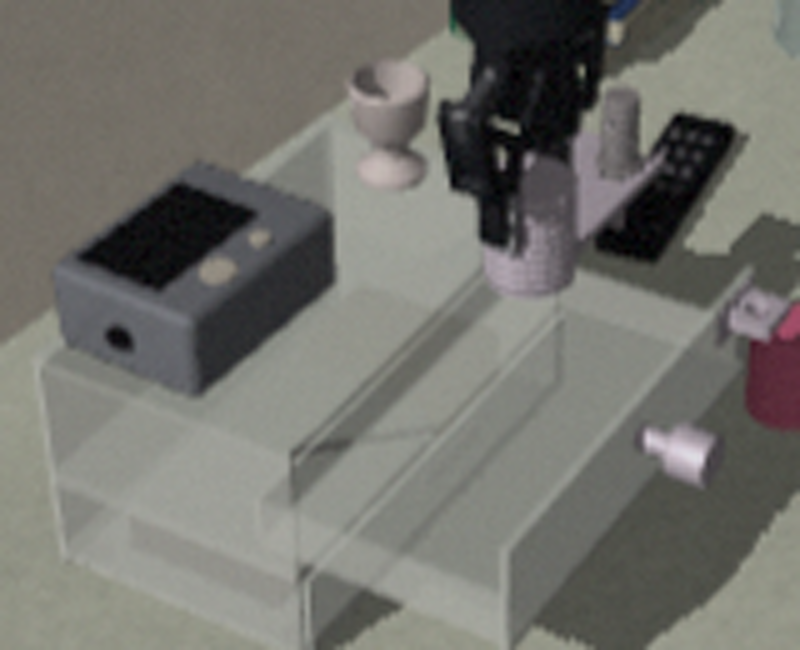

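Call:
{"method": "step_arm", "body": {
  "increments": [
    [0,0,-0.025,0,0,0,1],
    [0,0,-0.05,0,0,0,1],
    [0,0,-0.075,0,0,0,1],
    [0,0,-0.09,0,0,0,1],
    [0,0,-0.095,0,0,0,1],
    [0,0,-0.095,0,0,0,1],
    [0,0,-0.095,0,0,0,1]
  ]
}}

```text
t: 18.0
eef_pos: [0.5902, -0.0335, 0.108]
tool_rot: [0.0, 0.999, 0.039, 0.001]
contact_force: [-0.1, -0.1, -0.7]
gripper_width: 0.576
```

```bash
python3 - <<'E'
from h import *
w=look('w16',())
b=snap('side');crop(b,180,145,340,275,5,'s16c')
E
```

```text
18.05 [ 0.5905 -0.0334  0.1083] yaw 4.5 q7 -1.66 w 0.57 [-1.2  0.5 -1.2]
```

View pics/s16c.png

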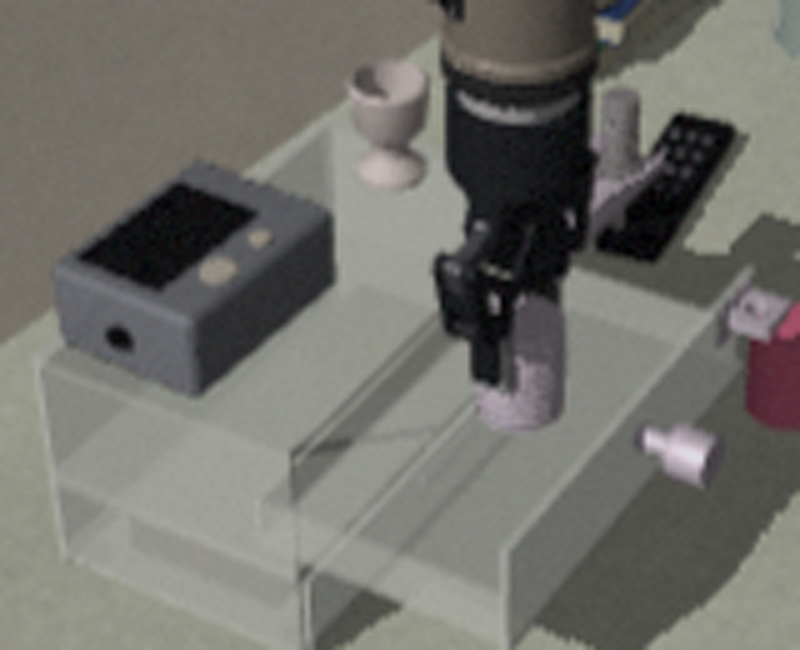

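Call:
{"method": "step_arm", "body": {
  "increments": [
    [0,0,-0.004,0,0,0,1],
    [0,0,-0.006,0,0,0,1],
    [0,0,-0.0065,0,0,0,1],
    [0,0,-0.0065,0,0,0,0.1],
    [0,0,-0.0065,0,0,0,-0.2],
    [0,0,-0.0065,0,0,0,-0.45],
    [0,0,-0.0065,0,0,0,-0.45],
    [0,0,0.02,0,0,0,-0.45],
    [0,0,0.055,0,0,0,-0.45],
    [0,0,0.095,0,0,0,-1]
  ]
}}

```text
t: 18.93
eef_pos: [0.5874, -0.0331, 0.2006]
tool_rot: [-0.0, 0.999, 0.04, -0.002]
contact_force: [0.9, -0.7, 0.6]
gripper_width: 0.848
```

```bash
python3 - <<'E'
from h import *
w=look('w17',())
b=snap('side');crop(b,180,145,340,275,5,'s17c')
E
```

```text
18.9833 [ 0.5926 -0.0329  0.2104] yaw 4.5 q7 -1.63 w 0.92 [3.8 0.5 6.1]
```

View pics/s17c.png

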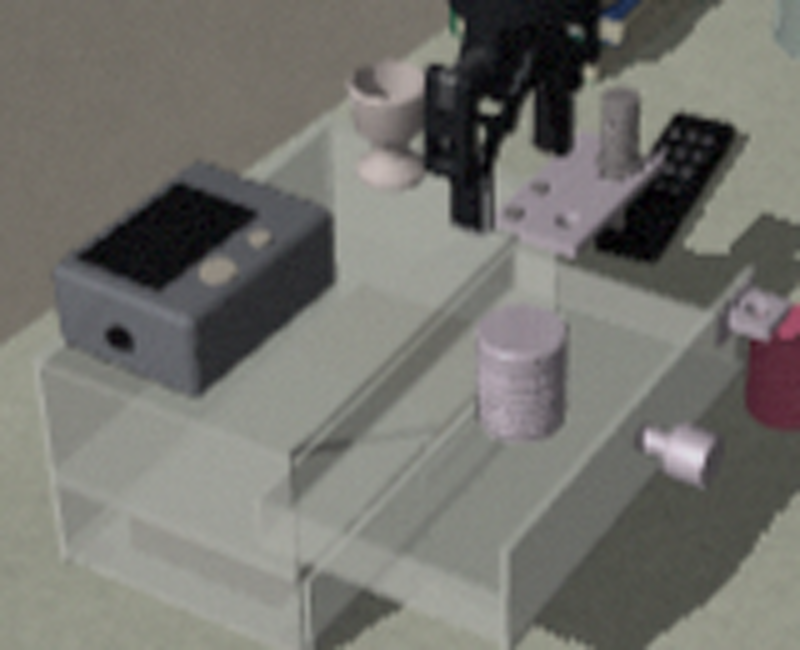

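View pics/w17.png

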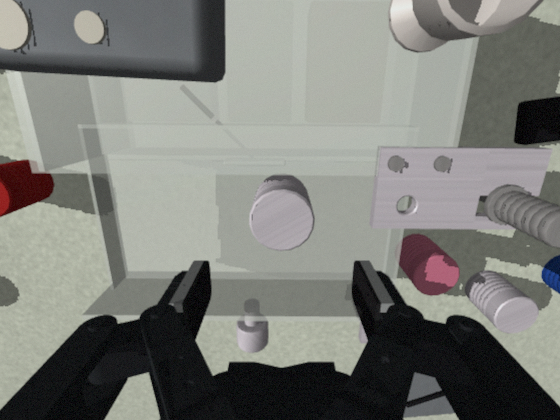

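Call:
{"method": "step_arm", "body": {
  "increments": [
    [-0.015,-0.03,0.02,0,0,0,-1],
    [-0.03,-0.065,0.02,0,0,-5,-1],
    [-0.045,-0.1,0.02,0,0,-10,-1],
    [-0.06,-0.135,0.02,0,0,-15,-1],
    [-0.075,-0.17,0.02,0,0,-20,-1],
    [-0.09,-0.205,0.02,0,0,-25,-1],
    [-0.105,-0.24,0.01,0,0,-25,-1],
    [-0.118,-0.265,-0.02,0,0,-25,-1],
    [-0.123,-0.276,-0.05,0,0,-25,-1],
    [-0.123,-0.276,-0.07,0,0,-25,-1]
  ]
}}

```text
t: 19.87
eef_pos: [0.4623, -0.3129, 0.1288]
tool_rot: [0.001, 0.984, -0.181, -0.001]
contact_force: [-0.6, 0.6, -0.8]
gripper_width: 0.998
```

Call:
{"method": "step_arm", "body": {
  "increments": [
    [0,0,0,0,0,0,-1],
    [0,0,0,0,0,0,-1],
    [0,0,0,0,0,0,-1]
  ]
}}

```text
t: 20.12
eef_pos: [0.4671, -0.3088, 0.1324]
tool_rot: [0.0, 0.984, -0.177, 0.001]
contact_force: [0.7, -0.3, 0.5]
gripper_width: 0.998
```

```bash
python3 - <<'E'
from h import *
w=look('w18')
E
```

```text
20.1667 [ 0.4675 -0.3089  0.1328] yaw -20.4 q7 -1.47 w 1.0 [ 0.4  0.2 -0. ]
tin1 [371.1 128.3] 0.72 [ 0.5001 -0.4061  0.    ]
tin1 [160.4 194.2] 0.67 [ 0.5112 -0.2021  0.    ]
tin1 [284.2 200.1] 0.55 [ 0.4645 -0.3106  0.    ]
```

View pics/w18.png

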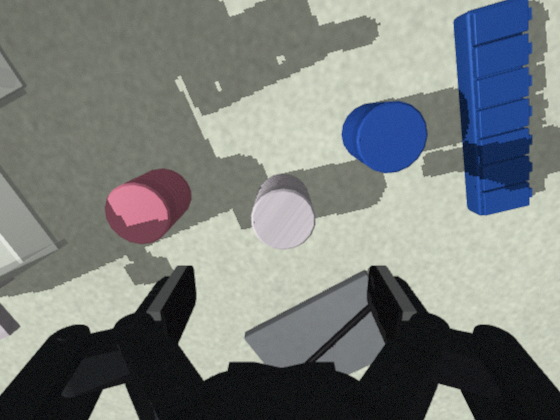

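Call:
{"method": "step_arm", "body": {
  "increments": [
    [-0.001,-0.001,-0.03,0,0,0,-1],
    [-0.001,-0.001,-0.065,0,0,0,-1],
    [-0.001,-0.001,-0.095,0,0,0,-1],
    [-0.001,-0.001,-0.104,0,0,0,-1],
    [-0.001,-0.001,-0.104,0,0,0,0],
    [-0.001,-0.001,-0.104,0,0,0,1],
    [-0.001,-0.001,-0.104,0,0,0,1],
    [-0.001,-0.001,-0.104,0,0,0,1],
    [-0.001,-0.001,-0.104,0,0,0,1],
    [-0.001,-0.001,-0.104,0,0,0,1]
  ],
  "force": 40
}}

```text
t: 21.05
eef_pos: [0.4667, -0.3111, 0.0297]
tool_rot: [0.001, 0.984, -0.178, 0.002]
contact_force: [-0.2, 0.4, 8.1]
gripper_width: 0.573
```

```bash
python3 - <<'E'
from h import *
w=look('w19',())
E
```

```text
21.1 [ 0.4667 -0.3111  0.0297] yaw -20.5 q7 -1.47 w 0.57 [-0.1  1.2  8. ]
```

View pics/w19.png

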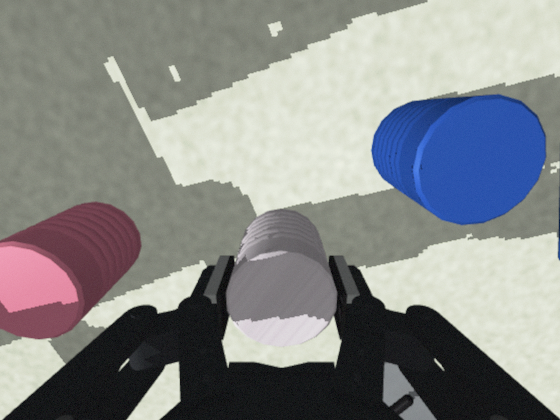

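Call:
{"method": "step_arm", "body": {
  "increments": [
    [0,0,0.02,0,0,0,1],
    [0,0,0.055,0,0,0,1],
    [0,0,0.095,0,0,0,1],
    [0.005,0.015,0.13,0,0,5,1],
    [0.015,0.04,0.16,0,0,10,1],
    [0.03,0.075,0.18,0,0,15,1],
    [0.042,0.11,0.185,0,0,20,1],
    [0.055,0.145,0.185,0,0,25,1],
    [0.067,0.18,0.185,0,0,25,1],
    [0.078,0.21,0.185,0,0,25,1]
  ]
}}

```text
t: 21.93
eef_pos: [0.5435, -0.0975, 0.2139]
tool_rot: [0.0, 0.999, 0.04, 0.001]
contact_force: [0.1, 0.3, -1.2]
gripper_width: 0.569
```

Call:
{"method": "step_arm", "body": {
  "increments": [
    [0.004,0.009,0,0,0,0,1],
    [0.004,0.009,0,0,0,0,1],
    [0.004,0.009,-0.03,0,0,0,1],
    [0.004,0.009,-0.05,0,0,0,1],
    [0.004,0.009,-0.05,0,0,0,1],
    [0.004,0.009,-0.05,0,0,0,1]
  ]
}}

```text
t: 22.43
eef_pos: [0.5458, -0.0927, 0.1621]
tool_rot: [0.0, 0.999, 0.039, -0.001]
contact_force: [0.3, -0.4, -0.8]
gripper_width: 0.576
```

```bash
python3 - <<'E'
from h import *
w=look('w20',())
b=snap('side');crop(b,180,145,340,275,5,'s20c')
E
```

```text
22.4833 [ 0.5469 -0.0924  0.1632] yaw 4.5 q7 -1.53 w 0.57 [-0.2 -0.1 -1.5]
```

View pics/w20.png

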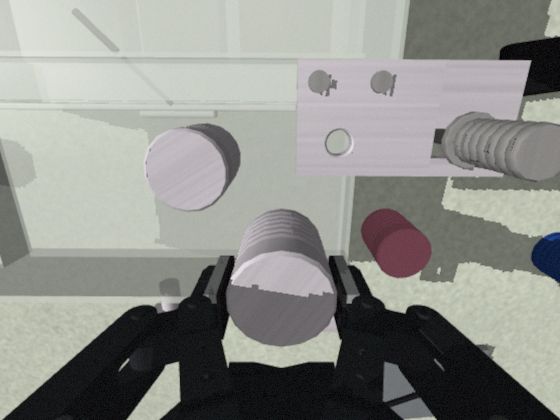

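View pics/s20c.png

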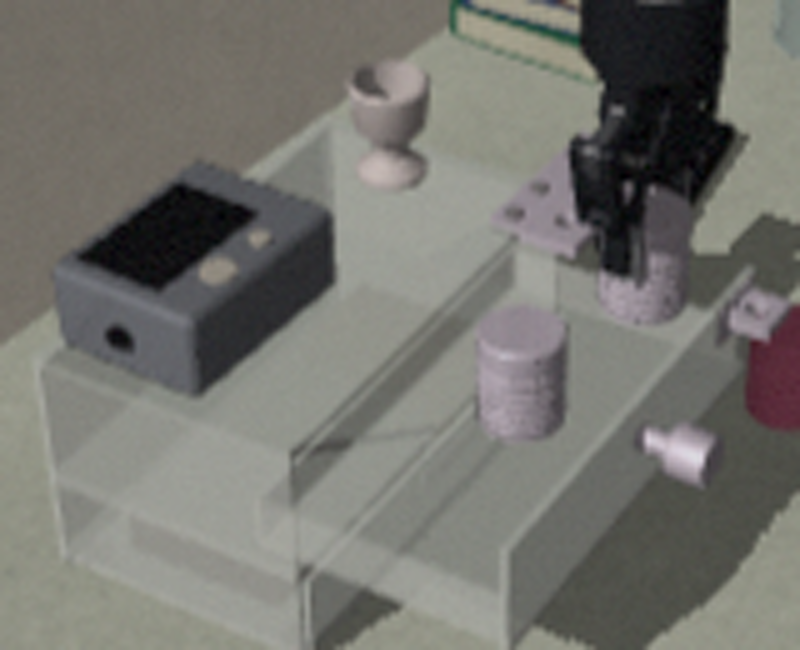

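Call:
{"method": "step_arm", "body": {
  "increments": [
    [0,0,-0.02,0,0,0,1],
    [0,0,-0.04,0,0,0,1],
    [0,0,-0.055,0,0,0,1],
    [0,0,-0.06,0,0,0,1],
    [0,0,-0.062,0,0,0,1],
    [0,0,-0.062,0,0,0,1],
    [0,0,-0.062,0,0,0,1]
  ]
}}

```text
t: 23.12
eef_pos: [0.5481, -0.0915, 0.1019]
tool_rot: [0.0, 0.999, 0.04, 0.001]
contact_force: [0.3, -0.1, -0.9]
gripper_width: 0.577
```

Call:
{"method": "step_arm", "body": {
  "increments": [
    [0,0,0,0,0,0,0.1],
    [0,0,0,0,0,0,-0.2],
    [0,0,0,0,0,0,-0.45],
    [0,0,0,0,0,0,-0.45],
    [0,0,0.02,0,0,0,-0.45],
    [0,0,0.055,0,0,0,-0.45],
    [0,0,0.095,0,0,0,-1],
    [0,0,0.11,0,0,0,-1]
  ]
}}

```text
t: 23.78
eef_pos: [0.5492, -0.0912, 0.2153]
tool_rot: [0.0, 0.999, 0.04, 0.003]
contact_force: [1.4, -0.5, -0.5]
gripper_width: 0.979
```

```bash
python3 - <<'E'
from h import *
w=look('w21',())
b=snap('side');crop(b,180,145,340,275,5,'s21c')
a=snap('scene')
for r,c in ((a,'scene'),(b,'side')):
    for d in bot.place_of('tin1',c):
        q=np.array(d['location'])*[560,420]; print(c,q.round(1),round(d['conf'],2),at_z(r,q,0).round(4))
E
```

```text
23.8333 [ 0.5502 -0.0913  0.2167] yaw 4.5 q7 -1.51 w 1.0 [1.4 0.  1.4]
scene [173.1 198.9] 0.66 [ 0.5094 -0.3912  0.    ]
scene [247.4 205.2] 0.64 [ 0.4965 -0.108   0.    ]
scene [220.8 204.2] 0.54 [ 0.5067 -0.2075  0.    ]
scene [265. 217.] 0.53 [ 0.5394 -0.0343 -0.    ]
scene [387.7 204.3] 0.53 [0.4141 0.4116 0.    ]
scene [364.2 239. ] 0.48 [0.5802 0.3297 0.    ]
scene [347.2 234.4] 0.48 [0.57   0.2688 0.    ]
side [369.1 196.5] 0.89 [ 0.4948 -0.4045  0.    ]
side [235.  382.5] 0.87 [0.4235 0.3959 0.    ]
side [203.6 335.7] 0.83 [0.5639 0.3382 0.    ]
side [306.6 222.7] 0.72 [ 0.5913 -0.1692  0.    ]
side [280.8 229.3] 0.69 [ 0.6386 -0.0976  0.    ]
side [226.  314.7] 0.67 [0.5614 0.2577 0.    ]
side [336.9 223.5] 0.57 [ 0.5125 -0.2182  0.    ]
```

View pics/w21.png

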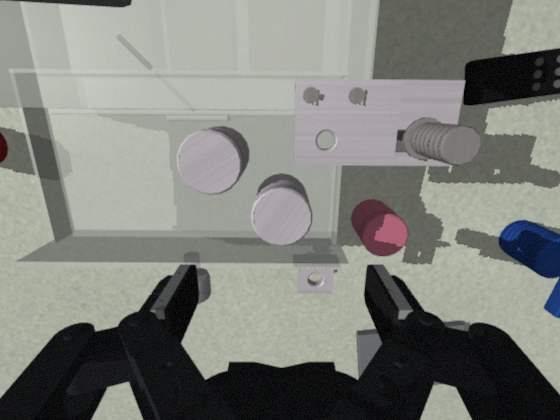

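View pics/s21c.png

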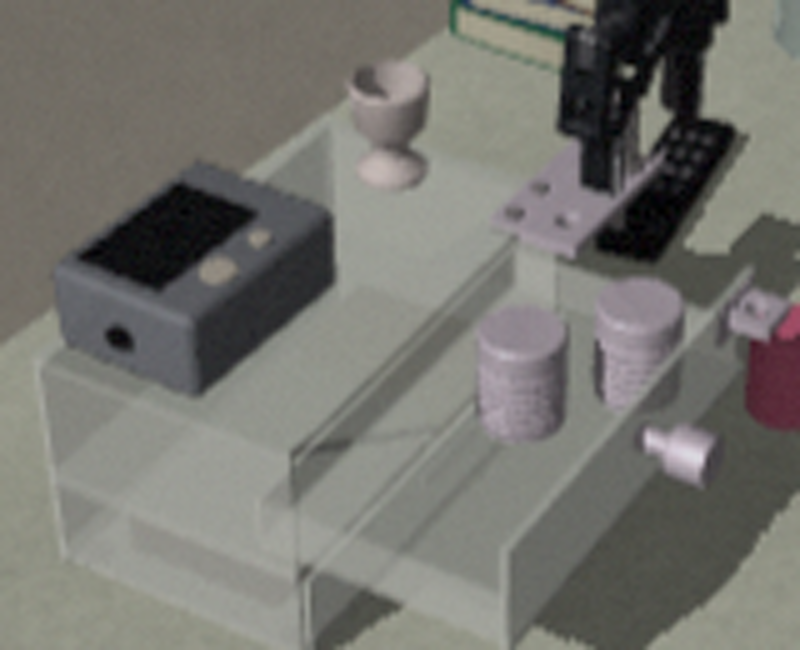

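Call:
{"method": "step_arm", "body": {
  "increments": [
    [0.002,0.035,0.01,0,0,5,-1],
    [0.004,0.07,0.01,0,0,10,-1],
    [0.006,0.105,0.01,0,0,15,-1],
    [0.008,0.14,0.01,0,0,20,-1],
    [0.01,0.175,0.01,0,0,25,-1],
    [0.012,0.21,0.01,0,0,30,-1],
    [0.014,0.245,0.01,0,0,35,-1],
    [0.016,0.28,0.01,0,0,40,-1],
    [0.018,0.315,0.01,0,0,45,-1],
    [0.02,0.35,0.01,0,0,50,-1]
  ]
}}

```text
t: 24.87
eef_pos: [0.5659, 0.26, 0.2182]
tool_rot: [-0.0, 0.888, 0.46, -0.002]
contact_force: [0.3, -1.0, -0.2]
gripper_width: 1.002
```

Call:
{"method": "step_arm", "body": {
  "increments": [
    [0.0,0.035,-0.02,0,0,5,-1],
    [0.002,0.065,-0.04,0,0,5.5,-1],
    [0.002,0.075,-0.06,0,0,5.5,-1],
    [0.002,0.077,-0.08,0,0,5.5,-1],
    [0.002,0.077,-0.08,0,0,5.5,-1],
    [0.002,0.077,-0.08,0,0,5.5,-1],
    [0.002,0.077,-0.08,0,0,5.5,-1]
  ]
}}

```text
t: 25.45
eef_pos: [0.5692, 0.3351, 0.1403]
tool_rot: [0.0, 0.866, 0.5, -0.0]
contact_force: [-0.3, 1.0, 0.1]
gripper_width: 0.999
```

```bash
python3 - <<'E'
from h import *
w=look('w22')
E
```

```text
25.5 [0.5697 0.3353 0.1411] yaw 60.0 q7 -1.4 w 1.0 [ 0.3 -0.2 -0.5]
tin1 [118.6 212.2] 0.81 [0.4203 0.4011 0.    ]
tin1 [285.7 188.8] 0.73 [0.5768 0.3385 0.    ]
tin1 [313.9 260.8] 0.73 [0.5636 0.2554 0.    ]
```

View pics/w22.png

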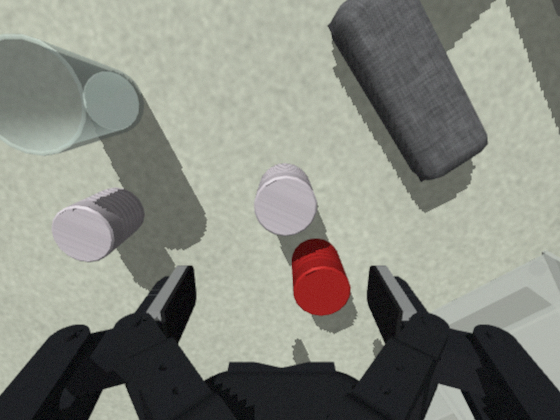

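Call:
{"method": "step_arm", "body": {
  "increments": [
    [0.004,0.005,-0.03,0,0,0,-1],
    [0.004,0.005,-0.065,0,0,0,-1],
    [0.004,0.005,-0.1,0,0,0,-1],
    [0.004,0.005,-0.112,0,0,0,-1],
    [0.004,0.005,-0.112,0,0,0,0],
    [0.004,0.005,-0.112,0,0,0,1],
    [0.004,0.005,-0.112,0,0,0,1],
    [0.004,0.005,-0.112,0,0,0,1],
    [0.004,0.005,-0.112,0,0,0,1],
    [0.004,0.005,-0.112,0,0,0,1]
  ],
  "force": 40
}}

```text
t: 26.38
eef_pos: [0.5747, 0.3421, 0.0314]
tool_rot: [-0.0, 0.866, 0.5, 0.002]
contact_force: [0.7, -0.8, 7.9]
gripper_width: 0.572
```

```bash
python3 - <<'E'
from h import *
w=look('w23',())
E
```

```text
26.4333 [0.5747 0.3421 0.0314] yaw 60.0 q7 -1.46 w 0.57 [-0.5 -0.1  6.8]
```

View pics/w23.png

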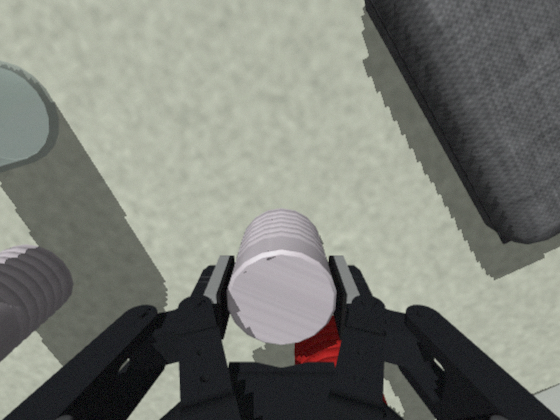

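Call:
{"method": "step_arm", "body": {
  "increments": [
    [0,0,0.02,0,0,0,1],
    [0,0,0.055,0,0,0,1],
    [0,0,0.095,0,0,0,1],
    [0,-0.01,0.13,0,0,-6,1],
    [0,-0.03,0.16,0,0,-12,1],
    [0,-0.06,0.18,0,0,-18,1],
    [0,-0.095,0.185,0,0,-24,1],
    [0,-0.13,0.185,0,0,-30,1],
    [0.001,-0.16,0.185,0,0,-36,1],
    [0.002,-0.19,0.185,0,0,-42,1]
  ]
}}

```text
t: 27.27
eef_pos: [0.5749, 0.1491, 0.2149]
tool_rot: [0.0, 0.988, 0.154, 0.001]
contact_force: [-0.1, 0.7, -1.4]
gripper_width: 0.576
```

Call:
{"method": "step_arm", "body": {
  "increments": [
    [0.001,-0.03,0,0,0,-6,1],
    [0.001,-0.06,0,0,0,-12,1],
    [0.001,-0.077,0,0,0,-13.5,1],
    [0.001,-0.077,0,0,0,-13.5,1],
    [0.001,-0.077,-0.03,0,0,-13.5,1],
    [0.001,-0.077,-0.05,0,0,-13.5,1],
    [0.001,-0.077,-0.05,0,0,-13.5,1],
    [0.001,-0.077,-0.05,0,0,-13.5,1]
  ]
}}

```text
t: 27.93
eef_pos: [0.5752, 0.0751, 0.1631]
tool_rot: [-0.0, 0.999, 0.041, -0.001]
contact_force: [0.4, -0.1, -0.8]
gripper_width: 0.569
```

```bash
python3 - <<'E'
from h import *
w=look('w24',())
b=snap('side');crop(b,180,145,340,275,5,'s24c')
E
```

```text
27.9833 [0.5763 0.0752 0.1642] yaw 4.7 q7 -1.84 w 0.57 [ 0.7 -0.1 -1. ]
```

View pics/w24.png

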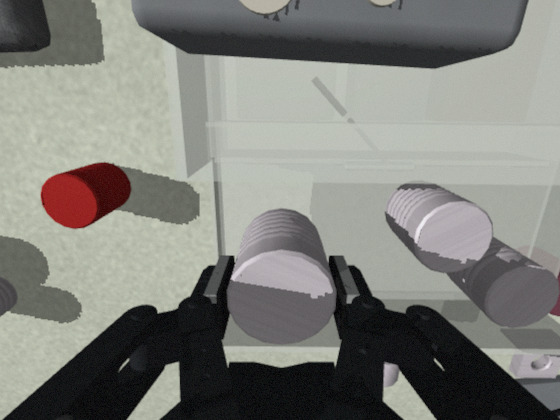

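View pics/s24c.png

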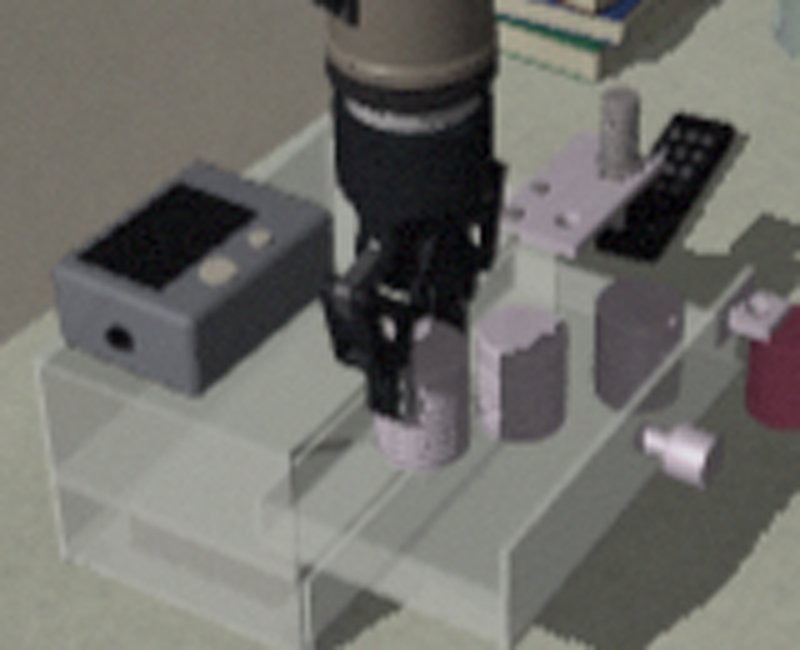

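Call:
{"method": "step_arm", "body": {
  "increments": [
    [0,0,-0.02,0,0,0,1],
    [0,0,-0.04,0,0,0,1],
    [0,0,-0.055,0,0,0,1],
    [0,0,-0.06,0,0,0,1],
    [0,0,-0.062,0,0,0,1],
    [0,0,-0.062,0,0,0,1],
    [0,0,-0.062,0,0,0,1]
  ]
}}

```text
t: 28.62
eef_pos: [0.5775, 0.0745, 0.1033]
tool_rot: [-0.0, 0.999, 0.04, 0.002]
contact_force: [-1.6, -0.6, 4.2]
gripper_width: 0.573
```

Call:
{"method": "step_arm", "body": {
  "increments": [
    [0,0,0,0,0,0,0.1],
    [0,0,0,0,0,0,-0.2],
    [0,0,0,0,0,0,-0.45],
    [0,0,0,0,0,0,-0.45],
    [0,0,0.02,0,0,0,-0.45],
    [0,0,0.055,0,0,0,-0.45],
    [0,0,0.095,0,0,0,-1],
    [0,0,0.11,0,0,0,-1]
  ]
}}

```text
t: 29.28
eef_pos: [0.5781, 0.0745, 0.2163]
tool_rot: [-0.001, 0.999, 0.04, 0.003]
contact_force: [0.1, -0.2, 0.6]
gripper_width: 0.975
```

```bash
python3 - <<'E'
from h import *
w=look('w25',())
b=snap('side');crop(b,180,145,340,275,5,'s25c')
a=snap('scene')
for r,c in ((a,'scene'),(b,'side')):
    for d in bot.place_of('tin1',c):
        q=np.array(d['location'])*[560,420]; p=at_z(r,q,0)
        if p[1]>.2: print(c,q.round(1),round(d['conf'],2),p.round(4))
E
```

```text
29.3333 [0.5791 0.0747 0.2178] yaw 4.5 q7 -1.82 w 1.0 [2.3 0.7 1.9]
scene [347.7 230.6] 0.76 [0.5535 0.2696 0.    ]
scene [386.4 204.8] 0.7 [0.4172 0.4069 0.    ]
side [234.3 386. ] 0.73 [0.4194 0.4034 0.    ]
side [223.8 313.1] 0.59 [0.5692 0.2568 0.    ]
```

View pics/w25.png

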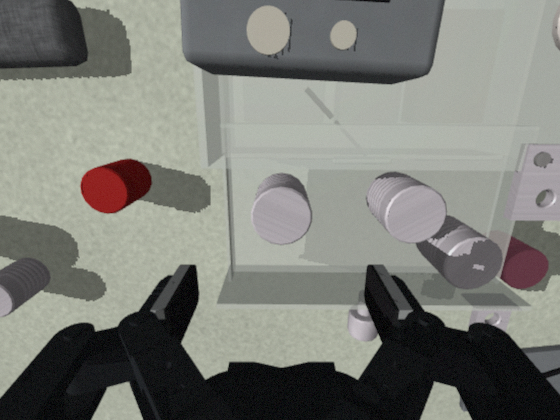

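View pics/s25c.png

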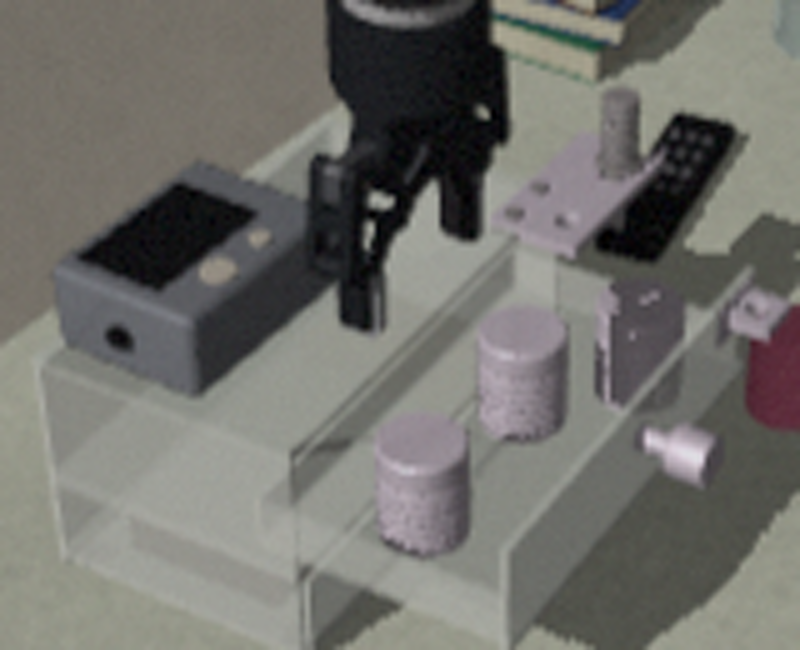

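```bash
python3 - <<'E'
from h import *
a=snap('scene');b=snap('side')
for r,c in ((a,'scene'),(b,'side')):
    for d in bot.place_of('tumbler',c)[:1]:
        q=np.array(d['location'])*[560,420]; print(c,round(d['conf'],2),at_z(r,q,0).round(4))
E
```

```text
scene 0.62 [0.4998 0.4827 0.    ]
side 0.73 [0.4859 0.4815 0.    ]
```

Call:
{"method": "step_arm", "body": {
  "increments": [
    [-0.015,0.032,0.01,0,0,5,-1],
    [-0.03,0.065,0.01,0,0,10,-1],
    [-0.045,0.097,0.01,0,0,16,-1],
    [-0.06,0.13,0.01,0,0,22,-1],
    [-0.075,0.16,0.01,0,0,28,-1],
    [-0.09,0.19,0.01,0,0,34,-1],
    [-0.107,0.225,0.01,0,0,40,-1],
    [-0.122,0.255,0.01,0,0,46,-1],
    [-0.137,0.285,0.01,0,0,52,-1],
    [-0.15,0.312,0.0,0,0,55.5,-1]
  ]
}}

```text
t: 30.57
eef_pos: [0.425, 0.3885, 0.2123]
tool_rot: [-0.001, 0.864, 0.503, 0.001]
contact_force: [1.0, 0.0, 0.4]
gripper_width: 1.001
```

Call:
{"method": "step_arm", "body": {
  "increments": [
    [-0.007,0.016,-0.02,0,0,0,-1],
    [-0.009,0.018,-0.05,0,0,0,-1],
    [-0.009,0.018,-0.07,0,0,0,-1],
    [-0.009,0.018,-0.07,0,0,0,-1],
    [-0.009,0.018,-0.07,0,0,0,-1],
    [-0.009,0.018,-0.07,0,0,0,-1]
  ]
}}

```text
t: 31.07
eef_pos: [0.4175, 0.4042, 0.1422]
tool_rot: [-0.0, 0.866, 0.5, 0.0]
contact_force: [-0.1, -0.8, 0.3]
gripper_width: 1.001
```

```bash
python3 - <<'E'
from h import *
w=look('w26')
E
```

```text
31.1167 [0.4178 0.4044 0.1427] yaw 60.0 q7 -1.67 w 1.0 [0.3 0.3 0.2]
tin1 [288.3 195. ] 0.95 [0.4241 0.4005 0.    ]
tin1 [475.5 245.9] 0.91 [0.5663 0.2546 0.    ]
```

View pics/w26.png

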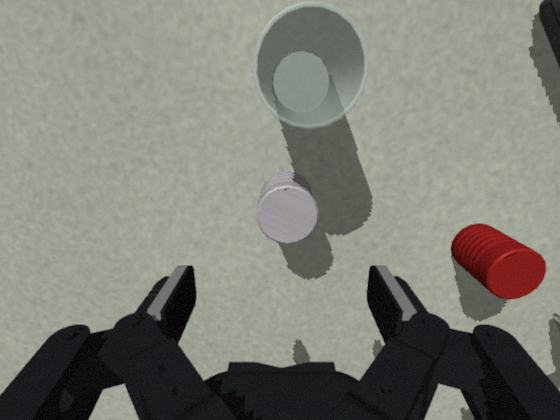

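Call:
{"method": "step_arm", "body": {
  "increments": [
    [0.003,-0.001,-0.03,0,0,0,-1],
    [0.003,-0.001,-0.065,0,0,0,-1],
    [0.003,-0.001,-0.1,0,0,0,-1],
    [0.003,-0.001,-0.114,0,0,0,-1],
    [0.003,-0.001,-0.114,0,0,0,0],
    [0.003,-0.001,-0.114,0,0,0,1],
    [0.003,-0.001,-0.114,0,0,0,1],
    [0.003,-0.001,-0.114,0,0,0,1],
    [0.003,-0.001,-0.114,0,0,0,1],
    [0.003,-0.001,-0.114,0,0,0,1]
  ],
  "force": 40
}}

```text
t: 32.0
eef_pos: [0.4212, 0.4045, 0.0299]
tool_rot: [-0.001, 0.866, 0.5, 0.002]
contact_force: [-0.4, -0.8, 7.8]
gripper_width: 0.575
```

```bash
python3 - <<'E'
from h import *
w=look('w27',())
E
```

```text
32.05 [0.4213 0.4045 0.0299] yaw 60.0 q7 -1.76 w 0.58 [ 0.1 -0.4  7.2]
```

View pics/w27.png

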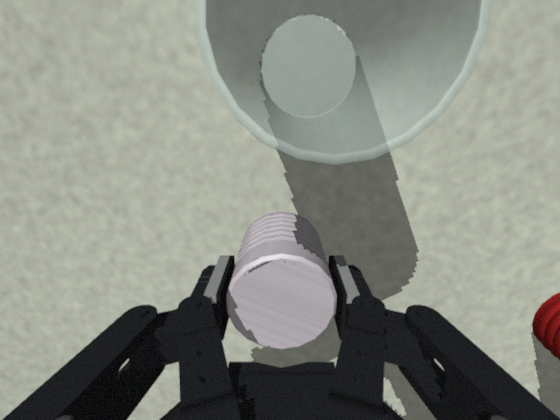

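Call:
{"method": "step_arm", "body": {
  "increments": [
    [0,0,0.02,0,0,0,1],
    [0,0,0.055,0,0,0,1],
    [0,0,0.095,0,0,0,1],
    [0.005,-0.02,0.13,0,0,-6,1],
    [0.014,-0.045,0.16,0,0,-12,1],
    [0.024,-0.075,0.18,0,0,-18,1],
    [0.034,-0.11,0.185,0,0,-24,1],
    [0.044,-0.145,0.185,0,0,-30,1],
    [0.054,-0.18,0.185,0,0,-36,1],
    [0.064,-0.215,0.185,0,0,-42,1]
  ]
}}

```text
t: 32.88
eef_pos: [0.4842, 0.1863, 0.2138]
tool_rot: [-0.0, 0.988, 0.154, 0.001]
contact_force: [1.1, 0.5, -0.6]
gripper_width: 0.573
```

Call:
{"method": "step_arm", "body": {
  "increments": [
    [0.01,-0.035,0,0,0,-6,1],
    [0.02,-0.07,0,0,0,-12,1],
    [0.03,-0.105,0,0,0,-13.5,1],
    [0.04,-0.14,0,0,0,-13.5,1],
    [0.05,-0.165,0,0,0,-13.5,1],
    [0.052,-0.173,0,0,0,-13.5,1],
    [0.052,-0.173,-0.03,0,0,-13.5,1],
    [0.052,-0.173,-0.05,0,0,-13.5,1],
    [0.052,-0.173,-0.05,0,0,-13.5,1],
    [0.052,-0.173,-0.05,0,0,-13.5,1]
  ]
}}

```text
t: 33.72
eef_pos: [0.5352, 0.0154, 0.1624]
tool_rot: [-0.0, 0.999, 0.04, -0.001]
contact_force: [-0.9, 0.2, -0.6]
gripper_width: 0.572
```

```bash
python3 - <<'E'
from h import *
w=look('w28',())
b=snap('side');crop(b,180,145,340,275,5,'s28c')
E
```

```text
33.7667 [0.5363 0.0156 0.1635] yaw 4.6 q7 -1.73 w 0.57 [ 0.6 -0.1  0. ]
```

View pics/w28.png

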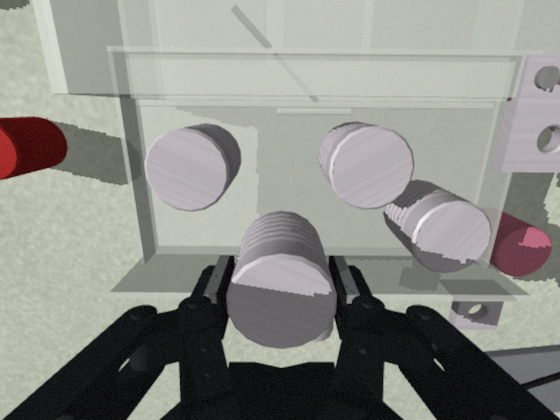

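View pics/s28c.png

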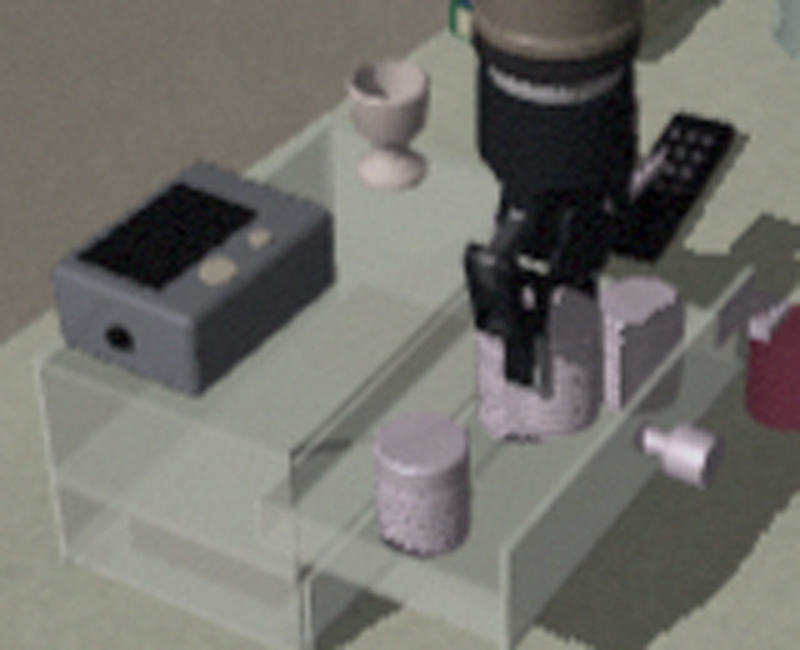

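Call:
{"method": "step_arm", "body": {
  "increments": [
    [0,0,-0.02,0,0,0,1],
    [0,0,-0.04,0,0,0,1],
    [0,0,-0.055,0,0,0,1],
    [0,0,-0.06,0,0,0,1],
    [0,0,-0.062,0,0,0,1],
    [0,0,-0.062,0,0,0,1],
    [0,0,-0.062,0,0,0,1]
  ]
}}

```text
t: 34.4
eef_pos: [0.5371, 0.0152, 0.1019]
tool_rot: [-0.0, 0.999, 0.04, 0.001]
contact_force: [-0.5, 0.4, -1.0]
gripper_width: 0.574
```

Call:
{"method": "step_arm", "body": {
  "increments": [
    [0,0,0,0,0,0,0.1],
    [0,0,0,0,0,0,-0.2],
    [0,0,0,0,0,0,-0.45],
    [0,0,0,0,0,0,-0.45],
    [0,0,0.02,0,0,0,-0.45],
    [0,0,0.055,0,0,0,-0.45],
    [0,0,0.095,0,0,0,-0.45],
    [0,0,0.11,0,0,0,-0.45],
    [0,0,0.11,0,0,0,0.5],
    [0,0,0.11,0,0,0,1]
  ]
}}

```text
t: 35.23
eef_pos: [0.5363, 0.0148, 0.2111]
tool_rot: [0.0, 0.999, 0.04, 0.001]
contact_force: [-1.0, -0.5, 0.5]
gripper_width: 0.455
```

```bash
python3 - <<'E'
from h import *
w=look('w29',('tray_knob',),.112)
b=snap('side');crop(b,180,145,340,275,5,'s29c')
E
```

```text
35.2833 [0.5355 0.0147 0.2098] yaw 4.6 q7 -1.71 w 0.37 [-0.3 -0.6  0.4]
tray_knob [306.  282.1] 0.61 [ 0.4674 -0.0137  0.112 ]
```

View pics/w29.png

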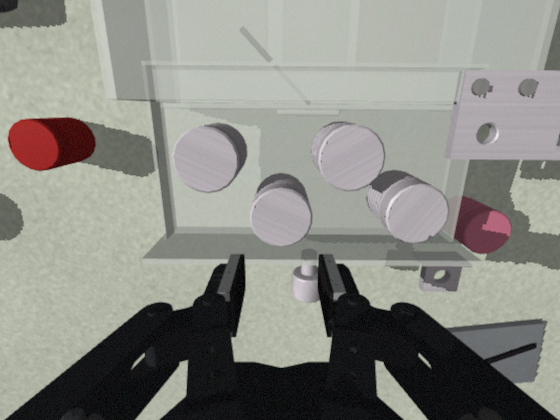

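View pics/s29c.png

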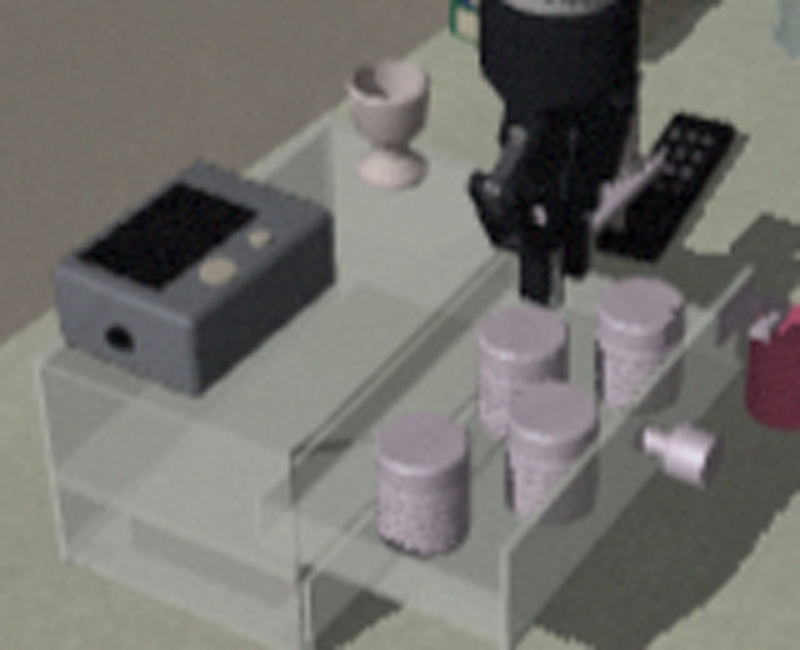

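Call:
{"method": "step_arm", "body": {
  "increments": [
    [-0.025,-0.01,0,0,0,0,-1],
    [-0.05,-0.022,0,0,0,0,-1],
    [-0.062,-0.03,0,0,0,0,-1],
    [-0.062,-0.03,0,0,0,0,-1],
    [-0.062,-0.03,-0.03,0,0,0,-1],
    [-0.062,-0.03,-0.06,0,0,0,-1],
    [-0.062,-0.03,-0.06,0,0,0,-1],
    [-0.062,-0.03,-0.06,0,0,0,-1]
  ]
}}

```text
t: 36.05
eef_pos: [0.4732, -0.0149, 0.1492]
tool_rot: [-0.0, 0.999, 0.04, -0.002]
contact_force: [0.2, 0.6, 0.4]
gripper_width: 1.002
```

```bash
python3 - <<'E'
from h import *
w=look('w30',('tray_knob',),.112)
E
```

```text
36.1 [ 0.4744 -0.0148  0.1505] yaw 4.6 q7 -1.67 w 1.0 [-0.6  0.2  0.7]
tray_knob [279.  248.7] 0.67 [ 0.4663 -0.014   0.112 ]
```

View pics/w30.png

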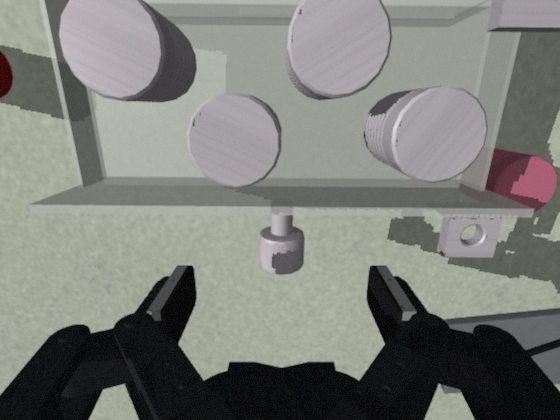

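Call:
{"method": "step_arm", "body": {
  "increments": [
    [-0.001,0,-0.025,0,0,0,-1],
    [-0.001,0,-0.045,0,0,0,-1],
    [-0.001,0,-0.054,0,0,0,-1],
    [-0.001,0,-0.054,0,0,0,0],
    [-0.001,0,-0.054,0,0,0,1],
    [-0.001,0,-0.054,0,0,0,1],
    [-0.001,0,-0.054,0,0,0,1],
    [-0.001,0,-0.054,0,0,0,1],
    [-0.001,0,-0.054,0,0,0,1],
    [-0.001,0,-0.054,0,0,0,1]
  ],
  "force": 60
}}

```text
t: 36.98
eef_pos: [0.4738, -0.0148, 0.0977]
tool_rot: [-0.0, 0.999, 0.04, 0.001]
contact_force: [-2.1, 0.8, 8.3]
gripper_width: 0.324
```

```bash
python3 - <<'E'
from h import *
w=look('w31',())
E
```

```text
37.0333 [ 0.4739 -0.0148  0.0977] yaw 4.5 q7 -1.71 w 0.33 [-1.5  0.6  7.1]
```

View pics/w31.png

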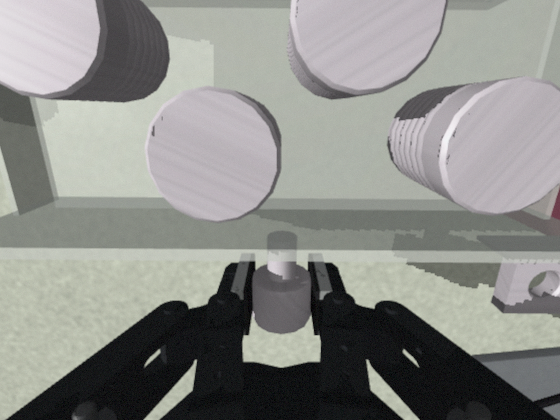

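Call:
{"method": "step_arm", "body": {
  "increments": [
    [0.001,0,0,0,0,0,1],
    [0.003,0,0,0,0,0,1],
    [0.006,0.0005,0,0,0,0,1],
    [0.01,0.0005,0,0,0,0,1],
    [0.014,0.001,0,0,0,0,1],
    [0.018,0.0015,0,0,0,0,1],
    [0.022,0.0015,0,0,0,0,1],
    [0.026,0.002,0,0,0,0,1],
    [0.03,0.002,0,0,0,0,1],
    [0.034,0.0025,0,0,0,0,1]
  ]
}}

```text
t: 37.87
eef_pos: [0.5064, -0.0124, 0.0977]
tool_rot: [0.0, 0.999, 0.04, -0.001]
contact_force: [-6.0, 0.3, 13.0]
gripper_width: 0.327
```

Call:
{"method": "step_arm", "body": {
  "increments": [
    [0.004,0.0005,0,0,0,0,1],
    [0.008,0.0005,0,0,0,0,1],
    [0.012,0.001,0,0,0,0,1],
    [0.016,0.001,0,0,0,0,1],
    [0.02,0.0015,0,0,0,0,1],
    [0.024,0.002,0,0,0,0,1],
    [0.028,0.002,0,0,0,0,1],
    [0.032,0.0025,0,0,0,0,1],
    [0.036,0.0025,0,0,0,0,1],
    [0.04,0.003,0,0,0,0,1]
  ]
}}

```text
t: 38.7
eef_pos: [0.5487, -0.0094, 0.0978]
tool_rot: [-0.0, 0.999, 0.04, 0.002]
contact_force: [1.7, 0.2, 4.3]
gripper_width: 0.33
```

Call:
{"method": "step_arm", "body": {
  "increments": [
    [0.004,0.0005,0,0,0,0,1],
    [0.008,0.0005,0,0,0,0,1],
    [0.012,0.001,0,0,0,0,1],
    [0.016,0.001,0,0,0,0,1],
    [0.02,0.0015,0,0,0,0,1],
    [0.024,0.002,0,0,0,0,1],
    [0.028,0.002,0,0,0,0,1],
    [0.032,0.0025,0,0,0,0,1],
    [0.035,0.0025,0,0,0,0,1],
    [0.038,0.003,0,0,0,0,1]
  ]
}}

```text
t: 39.53
eef_pos: [0.5873, -0.0066, 0.0978]
tool_rot: [-0.0, 0.999, 0.04, 0.002]
contact_force: [1.8, -1.3, 6.1]
gripper_width: 0.323
```

Call:
{"method": "step_arm", "body": {
  "increments": [
    [0.003,0,0,0,0,0,1],
    [0.005,0.0005,0,0,0,0,1],
    [0.007,0.0005,0,0,0,0,1],
    [0.008,0.0005,0,0,0,0,1],
    [0.008,0.0005,0,0,0,0,1],
    [0.008,0.0005,0,0,0,0,1]
  ]
}}

```text
t: 40.03
eef_pos: [0.5935, -0.0062, 0.0977]
tool_rot: [0.0, 0.999, 0.04, 0.001]
contact_force: [-2.0, -0.2, 10.0]
gripper_width: 0.328
```

```bash
python3 - <<'E'
from h import *
w=look('w32',())
b=snap('side');crop(b,180,145,340,275,5,'s32c')
E
```

```text
40.0833 [ 0.5935 -0.0062  0.0977] yaw 4.5 q7 -1.7 w 0.32 [-1.3  0.8 10.1]
```

View pics/s32c.png

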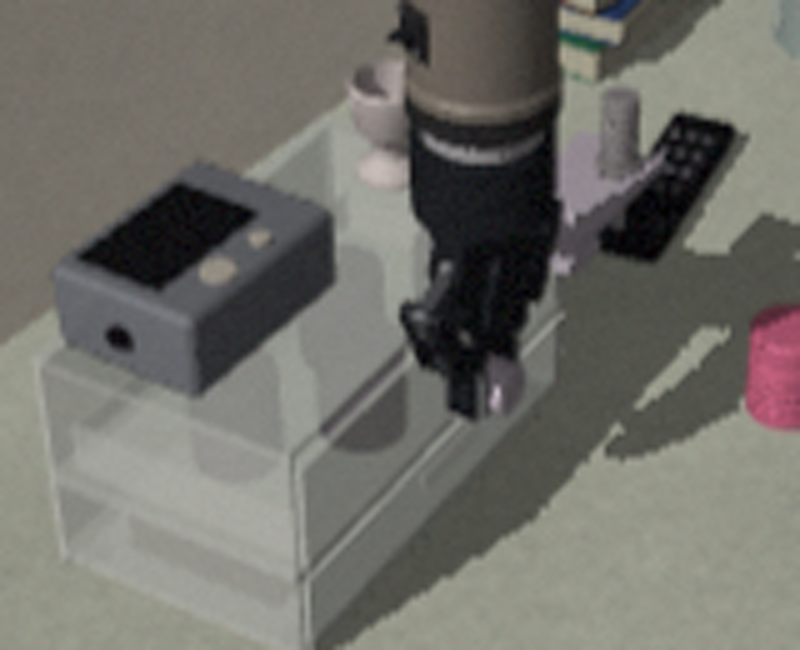

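View pics/w32.png

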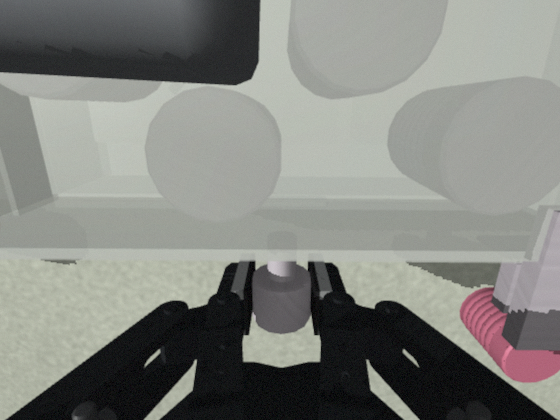

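Call:
{"method": "step_arm", "body": {
  "increments": [
    [0.002,0,0,0,0,0,1],
    [0.002,0,0,0,0,0,1],
    [0.001,0,0,0,0,0,0],
    [0.001,0,0,0,0,0,-1],
    [0.001,0,0,0,0,0,-1],
    [0.001,0,0,0,0,0,-1],
    [-0.01,0,0.04,0,0,0,-1],
    [-0.03,0,0.08,0,0,0,-1],
    [-0.06,0,0.12,0,0,0,-1],
    [-0.09,0,0.15,0,0,0,-1]
  ]
}}

```text
t: 40.97
eef_pos: [0.5112, -0.006, 0.2392]
tool_rot: [-0.0, 0.999, 0.04, 0.001]
contact_force: [0.7, -0.0, 1.5]
gripper_width: 0.999
```

Call:
{"method": "step_arm", "body": {
  "increments": [
    [-0.02,0,0.02,0,0,0,-1],
    [-0.02,0,0.02,0,0,0,-1],
    [-0.02,0,0.02,0,0,0,-1],
    [-0.02,0,0.02,0,0,0,-1]
  ]
}}

```text
t: 41.3
eef_pos: [0.4913, -0.0063, 0.2571]
tool_rot: [0.0, 0.999, 0.04, -0.0]
contact_force: [0.2, 0.2, -1.3]
gripper_width: 1.002
```

```bash
python3 - <<'E'
from h import *
w=look('w33',('tray_knob',),.112)
b=snap('side','s33');crop(b,180,145,340,275,5,'s33c')
a=snap('scene');crop(a,205,160,325,290,5,'a33c')
E
```

```text
41.35 [ 0.4912 -0.0062  0.2565] yaw 4.6 q7 -1.65 w 1.0 [-0.3 -0.7  0.4]
tray_knob [288.   91.1] 0.72 [ 0.5876 -0.0048  0.112 ]
```

View pics/s33c.png

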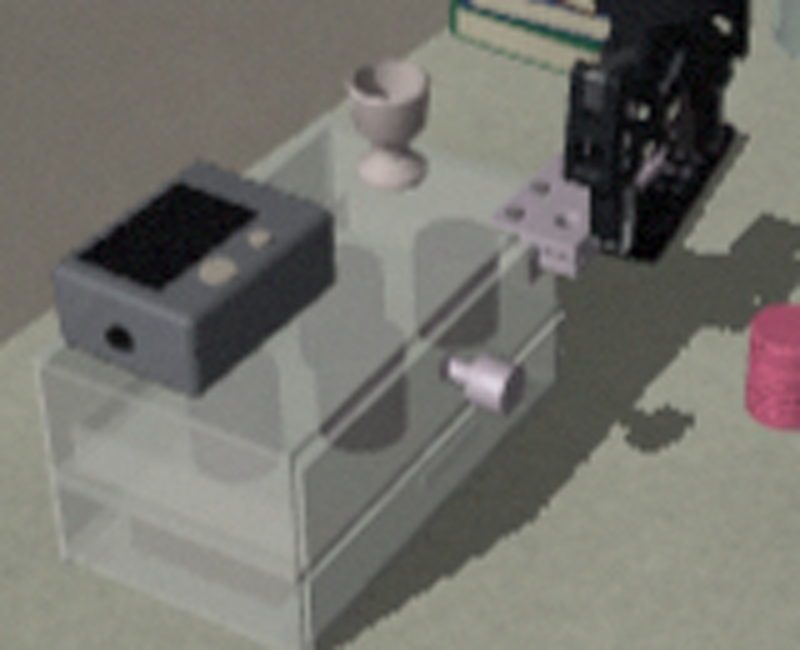

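View pics/w33.png

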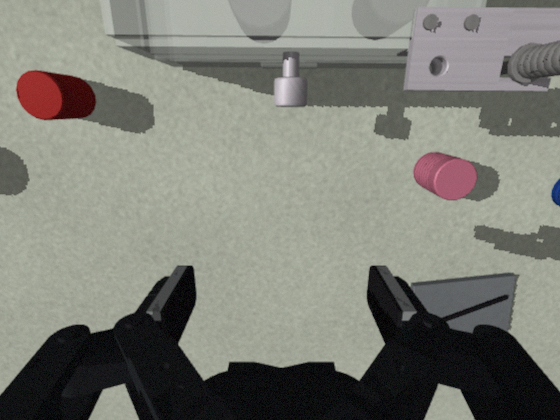

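View pics/s33.png

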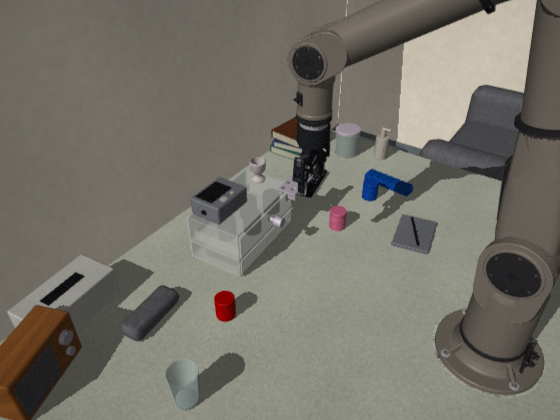

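```bash
python3 - <<'E'
from h import *
print(bot.hand_in())
E
```

```text
the job is handed in; nothing more can be done
None
```

I parked the lock pin in the notch, pulled the tray out to its stop and stood all four ribbed tins on its floor. I then pushed the tray home and handed the job in at about 41 s. No verdict is reported.

- **Pin:** after I let go, the side picture showed it upright with its collar down on the rail. It hangs about 3 mm outboard of the notch point. In the last pictures the arm hid it from the side camera, but the wrist picture shows it still in the notch.
- **Tins:** one tin on the left was knocked a few centimetres aside during the run, and I picked it up from its new place. In the last side picture the tins that show through the acrylic are upright. All four were clear and standing just before the tray went in.
- **Tray:** the closing grip ended at x 0.5935, against 0.593 before I first pulled the tray out. Once released, the knob was back at its starting pixel position in the side view to within a few pixels.
- **Other things:** I touched none of the bystanders or the red, blue and pink look-alikes, and those in view in the last pictures stood as before. The gripper was clear of everything at hand-in.
- **Disagreement between checks:** the network's position for the knob reads 3–6 mm nearer the robot than the fitted unit position. It did so before the tray was opened too, so it looks like a constant offset and not a tray left ajar.

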